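# Load the light tray evenly and slide it under the step shelf

### The arm

A 6-joint arm with a two-finger parallel gripper is mounted at the origin on a cart in front of the work surface, level with it; the furniture and walls round the work are solid. World frame = base frame: x ahead of the robot, y to its left, z up, the work surface at z = 0. Lengths are in m, angles in degrees, forces in N, time in s.
With the tool pointing down it reaches from about 0.35 to 0.975 m from the base axis. Payload 4.9 kg.
Tool frame: the origin (TCP) lies midway between the tips of the shut fingers; the grasp point (between the pads) lies 19 mm behind it; z points along the fingers, y is the direction in which the jaws open and shut (so a half turn about z gives the same grasp; the last joint's range is limited). The gripper opens to 85 mm and grips with 20 to 120 N. Pads are 22 mm wide; open, the fingers measure 114 mm over their backs; the gripper's body (76 mm by 85 mm) begins 54 mm behind the grasp point. The pads swing forward as they close: fully open they stand 13 mm farther back than shut.
Start: joints at [64.229, 3.019, 92.412, -0, 84.569, -6.818], TCP at [0.203, 0.591, 0.231] pointing down, gripper open.
Joint ranges: [-172.51, 172.51], [-57.92, 126.97], [3.15, 148.05], [-58.71, 238.71], [5.1, 150.11], [-179.66, 179.66]. Speed limits (degrees/s): [147.25, 147.25, 180, 180, 180, 180].

### API

Orientations are given as a 3x3 rotation matrix whose columns are the frame's x, y, z axes.
In Python, from bench import env, imaging gives the robot as it stands. The module is installed in compiled form; this text tells all that it offers.
- The arm moves only by the tool send_rows, never from a script. Its argument "commands" is a list of rows, each an object of numbers: "dx", "dy", "dz": the shift along the tool's x, y, z in mm; "rx", "ry", "rz": the turn, a rotation vector about the tool's x, y, z in degrees. In form: [{"dx": .., "dy": .., "dz": .., "rx": .., "ry": .., "rz": ..}, ...]. A call has 1 to 20 rows; each row is the pose to reach, as a shift and turn from the pose commanded when the call began, along the tool's axes at that moment; what a row does not reach only later rows make up. A row lasts 1/10 s, in which the tool goes at most 50 mm and 8.59 degrees, less where a joint would pass 70% of its speed; a pose out of reach is approached as far as the arm can. A call with a gripper value outside its range is refused whole. "fingers" is the finger opening in mm, from 0 to 85.4, set as the call begins (left out, the last holds). The fingers move at their own pace and stop on an object; the grip force is fixed at half the most. Time passes only in rows, so rows that repeat a pose let the fingers close. It gives the time, the measured TCP pose, the force and the opening at its end, in the units of the state.
- env.get_obs(): the state, without advancing time (a new reading comes with each control period).
- imaging.camera(name): name is "side" or "top"; returns a dict with "image" (400x640x3 uint8, blue, green, red), "depth" (400x640 float32, m along the optical axis (not along the pixel's ray), 0 where there is no reading), "fx", "fy", "cx", "cy" (pixels), "R" (3x3) and "t" (3): a world point X has camera coordinates R X + t. Camera axes: x right, y down, z forward; pixel columns grow to the right and rows downward; lengths in m; the calibration is good to about 2 mm. A picture is of the moment at which its call begins.
- env.finish_job(): hands the job in, once; it reports no verdict.
The state is a dict: "clock": time; "qpos": joint angles; "qvel": joint speeds; "effort": joint torques, N m; "tcp_pos": TCP position; "ee_rot": TCP orientation; "wrist_force": force on the tool from outside, world axes, zero at the start; "torque": the same for the moment, N m; "gripper_width": opening from 0.0 (shut) to 1.0 (fully open).
Only numpy, scipy, OpenCV 4.12 (cv2) and the standard library are available. Lean on these libraries where they do the work, as an engineer would, in place of code of your own. Each camera call takes 0.05 s, during which the arm holds its last target.

### The job

Stand the two salt shakers upright in the light grey tray, one over each of its two runners so that the load is even; set them down gently, and do not let the tray tip or slide away while you load it. Then, without lifting the tray, slide it by its handle along the table until its whole box is under the low steel step shelf, squarely, with only the handle sticking out at the front, and let go. Do not knock the step shelf, and leave the other things alone.

Things in the scene. Friction and masses are not known exactly. Their poses are not given: they have to be found in the camera images.
- shaker_a: salt shaker: upright clear glass body with a domed grey metal cap, about 44 mm in diameter, 90 mm tall, about 0.2 kg. Origin at the centre of its underside, z up along its axis. It is round: its yaw does not matter.
- shaker_b: the other salt shaker, the same in every way.
- tray: light grey plastic tray (0.1 kg, easily pushed), loose. Box 120 mm along x, 200 mm along y, walls 4 mm, rim 38 mm above the table. Origin on the table under the box's middle; z up; the handle sticks out at its front (-x). It stands only on two runners under the floor, 10 mm wide, along x at y = +37 and -37 mm; a single shaker stood more than about 50 mm off the middle line tips it.
- tray_floor (a point): middle of the tray's inner floor, 14 mm above the table; axes as the tray's. Two pairs of thin dark lines on the floor mark the runners below. Places for the shakers: y = +37 and y = -37 mm from here, x = 0.
- tray_handle (a point): point to hold on the tray's handle, 80 mm in front of the box: tray x = -140 mm, y = 0, 25 mm above the table. The handle is a bar along the tray's x, 22 mm wide (y) and 22 mm high (14 to 36 mm above the table), from the box to x = -160 mm. Grip it from above across its width.
- riser: low steel step shelf, fixed: plate 170 mm deep (x), 340 mm wide (y), on corner legs, 304 mm between legs. Underside 127 mm, upper edge 141 mm above the table; a spoon lies on it; the loaded tray reaches 104 mm. Open at its front (-x, faces the tray). Origin on the table under its middle, where the tray's origin belongs, x axes the same way.
- onion: onion, about 80 mm across; a bystander. Origin at its underside.
- label_tape: roll of tape lying flat, about 97 mm across, 25 mm high; a bystander. Origin at its underside.
- tin: food tin, 76 mm across, 58 mm tall; a bystander. Origin at its underside.

How it is judged (in metres and radians):
On the way:
1. both shakers stand upright in the tray, one over each runner, let go, and the tray is still level where it stood (within 30 mm) (((x of shaker_a in the frame of tray between -0.03 and 0.03 m and y of shaker_a in the frame of tray between 0.023 and 0.053 m and z of shaker_a in the frame of tray between 0.008 and 0.02 m and angle between each of shaker_a, shaker_b's own z axis and vertical below 0.12 rad and x of shaker_b in the frame of tray between -0.03 and 0.03 m and y of shaker_b in the frame of tray between -0.053 and -0.023 m and z of shaker_b in the frame of tray between 0.008 and 0.02 m) or (x of shaker_a in the frame of tray between -0.03 and 0.03 m and y of shaker_a in the frame of tray between -0.053 and -0.023 m and z of shaker_a in the frame of tray between 0.008 and 0.02 m and angle between each of shaker_a, shaker_b's own z axis and vertical below 0.12 rad and x of shaker_b in the frame of tray between -0.03 and 0.03 m and y of shaker_b in the frame of tray between 0.023 and 0.053 m and z of shaker_b in the frame of tray between 0.008 and 0.02 m)) and distance of tray from where it was at the start of the episode below 0.03 m and angle between tray's own z axis and vertical below 0.04 rad and contact force between each of shaker_a, shaker_b and the fingers below 0.2 N), for 0.2 s.
At the end, for the whole second after the job is handed in: Tray let go, at rest, level under the shelf: origins within 30 mm along the shelf's x and 55 mm along its y, x axes within 0.15 rad. Both shakers upright on its floor, one each side of its middle line, 23 to 53 mm from that line and within 30 mm of its middle along x (((x of shaker_a in the frame of tray between -0.03 and 0.03 m and y of shaker_a in the frame of tray between 0.023 and 0.053 m and z of shaker_a in the frame of tray between 0.008 and 0.02 m and angle between each of shaker_a, shaker_b's own z axis and vertical below 0.12 rad and x of shaker_b in the frame of tray between -0.03 and 0.03 m and y of shaker_b in the frame of tray between -0.053 and -0.023 m and z of shaker_b in the frame of tray between 0.008 and 0.02 m) or (x of shaker_a in the frame of tray between -0.03 and 0.03 m and y of shaker_a in the frame of tray between -0.053 and -0.023 m and z of shaker_a in the frame of tray between 0.008 and 0.02 m and angle between each of shaker_a, shaker_b's own z axis and vertical below 0.12 rad and x of shaker_b in the frame of tray between -0.03 and 0.03 m and y of shaker_b in the frame of tray between 0.023 and 0.053 m and z of shaker_b in the frame of tray between 0.008 and 0.02 m)) and x of tray in the frame of riser between -0.03 and 0.03 m and y of tray in the frame of riser between -0.055 and 0.055 m and angle between the x axis of tray and the x axis of riser, either way round below 0.15 rad and angle between tray's own z axis and vertical below 0.04 rad and height (world z) of tray below 0.006 m and linear speed of each of tray, shaker_a, shaker_b below 0.02 m/s and contact force between each of shaker_a, shaker_b, tray and the fingers below 0.2 N); the robot touches nothing.
It fails at once if the tray tips by more than 0.12 rad or is lifted more than 15 mm (angle between tray's own z axis and vertical above 0.12 rad or height (world z) of tray above 0.015 m).
It fails at once if a shaker is dropped (falls free at over 0.4 m/s) or is pressed hard on the tray (over 35 N) (contact force between any of shaker_a, shaker_b and tray above 35 N or (linear speed of shaker_a above 0.4 m/s and contact force between shaker_a and the fingers below 0.05 N and z of shaker_a in the frame of tray above 0.018 m) or (linear speed of shaker_b above 0.4 m/s and contact force between shaker_b and the fingers below 0.05 N and z of shaker_b in the frame of tray above 0.018 m)).
It fails at once if a shaker falls over or is tilted more than 0.4 rad (angle between any of shaker_a, shaker_b's own z axis and vertical above 0.4 rad).
It fails at once if the step shelf is knocked (over 5 N by the tray or a shaker, over 10 N by the robot) (contact force between any of shaker_a, shaker_b, tray and riser above 5 N or contact force between any of the arm, the fingers and riser above 10 N).
It fails at once if the onion, the tape roll or the tin is moved more than 30 mm (distance of any of onion, label_tape, tin from where it was at the start of the episode above 0.03 m).
It also fails if it takes over 72 s, if anything falls off the work surface, if the arm or the gripper's body presses on something with over 40 N, if the wrist force passes 120 N, or if a joint passes its speed limit or range.

## Working session

There is one attempt and no reset: what is moved stays moved. The work goes in short steps, Python scripts to look and compute and a tool call to move; the robot and the scene stay as the last step left them, time stands still between calls to the robot, and variables do not carry over. Pictures are saved under pics/ and viewed, and the job is handed in when it is done.

Besides the shell and the picture viewer there is one more tool, called after "Emit:" as name(argument=value, ...), one argument or row to a line, values as JSON. send_rows: Moves the arm, as the interface text tells. Its arguments: {"type":"object","properties":{"commands":{"type":"array","items":{"type":"object","properties":{"dx":{"type":"number"},"dy":{"type":"number"},"dz":{"type":"number"},"rx":{"type":"number"},"ry":{"type":"number"},"rz":{"type":"number"}}}},"fingers":{"type":"number"}},"required":["commands"]}

```bash
mkdir -p pics
python3 - <<'E'
from bench import env, imaging
import cv2, numpy as np
o=env.get_obs(); print(o)
for n in ("side","top"):
    c=imaging.camera(n); cv2.imwrite(f"pics/{n}0.png",c["image"]); print(n,c["fx"],c["fy"],c["cx"],c["cy"],c["R"],c["t"],"pos",-np.array(c["R"]).T@np.array(c["t"]))
    np.savez(f"{n}0.npz",**c)
E
```

```text
{'clock': 0.0, 'qpos': array([ 6.42292954e+01,  3.05744034e+00,  9.24897420e+01, -8.59620550e-04,
        8.45694107e+01, -6.81841097e+00]), 'qvel': array([ 1.31549950e-02,  4.18189450e-03, -5.80376087e-02,  4.40058955e-04,
       -2.30960372e-02, -2.64188287e-05]), 'effort': array([ 2.21002258e-03, -3.93668354e+01, -3.70181465e+01, -3.21413415e-05,
        6.87009029e-03,  2.86960915e-05]), 'tcp_pos': array([0.20272713, 0.59056407, 0.23008556]), 'ee_rot': array([[-9.45789694e-01,  3.24778532e-01, -8.71277910e-04],
       [ 3.24779622e-01,  9.45787933e-01, -1.83903262e-03],
       [ 2.26765819e-04, -2.02231141e-03, -9.99997929e-01]]), 'wrist_force': array([ 0.60035614,  0.69346467, -0.280129  ]), 'torque': array([ 0.03633431, -0.03921193, -0.00812342]), 'gripper_width': 0.9998203753422004}
side 361.8139631075618 361.8139631075618 325.43742508883577 201.36820594096616 [[-0.96519757 -0.26138085 -0.00858503]
 [-0.1373044   0.53441462 -0.83399551]
 [ 0.22257842 -0.80379168 -0.55170443]] [0.56506921 0.09752792 0.89974294] pos [0.35853108 0.81878381 0.58258115]
top 412.0689914883545 412.0689914883545 321.3944499204955 201.4808696456744 [[ 0.01016076 -0.99992722  0.00650554]
 [-0.98487114 -0.01113286 -0.1729303 ]
 [ 0.17299014 -0.00465002 -0.98491258]] [0.0147574  0.59687925 1.09706145] pos [0.39791839 0.02650265 1.18363213]
```

View pics/side0.png

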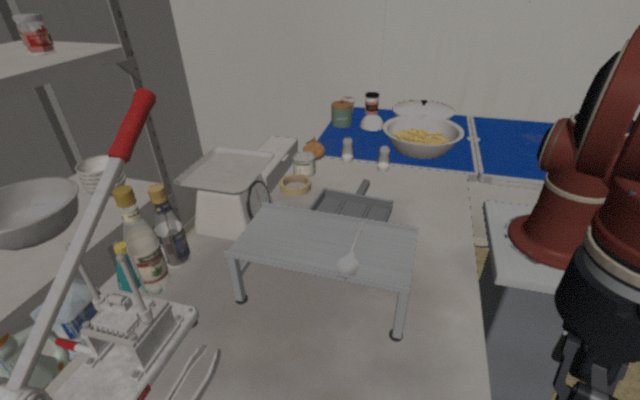

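View pics/top0.png

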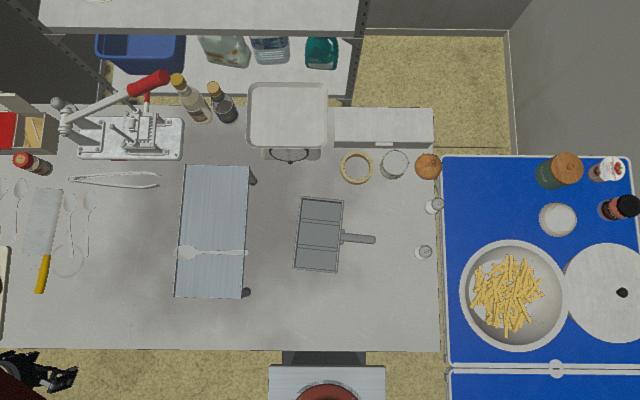

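The top view shows the riser at about (215,230), the tray at (320,235) with its handle to the right (world -y), the shakers at about (433,205) and (424,252), the onion at (428,165), the tin at (394,163) and the tape at (356,167). I'll zoom in to measure.

Run:
```python
import numpy as np, cv2
c=np.load("top0.npz"); im=c["image"]
cv2.imwrite("pics/topz1.png",cv2.resize(im[140:310,280:450],None,fx=3.5,fy=3.5,interpolation=cv2.INTER_CUBIC))
cv2.imwrite("pics/topz2.png",cv2.resize(im[140:310,160:270],None,fx=3.5,fy=3.5,interpolation=cv2.INTER_CUBIC))
c=np.load("side0.npz"); im=c["image"]
cv2.imwrite("pics/sidez1.png",cv2.resize(im[80:240,260:460],None,fx=3.5,fy=3.5,interpolation=cv2.INTER_CUBIC))
```

```text
(no output)
```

View pics/topz1.png

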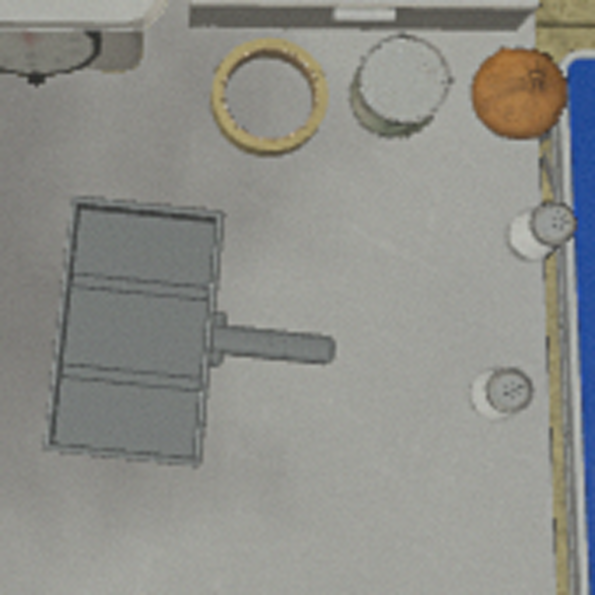

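View pics/topz2.png

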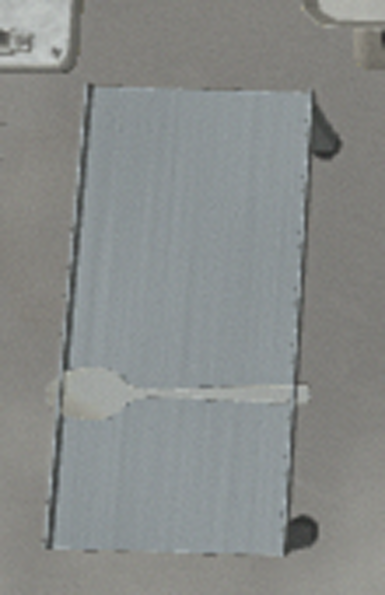

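View pics/sidez1.png

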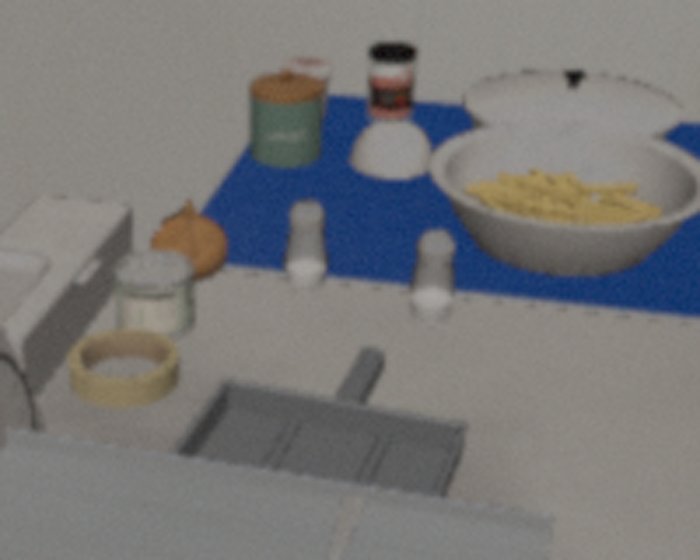

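```bash
cat > h.py <<'E'
import numpy as np
def ray(c,u,v,z):
    R,t=np.array(c["R"]),np.array(c["t"]); C=-R.T@t
    d=R.T@np.array([(u-c["cx"])/c["fx"],(v-c["cy"])/c["fy"],1.0])
    return C+d*(z-C[2])/d[2]
def dep(c,u,v):
    D=c["depth"]; p=D[int(round(v))-1:int(round(v))+2,int(round(u))-1:int(round(u))+2]; p=p[p>0]
    d=np.median(p); R,t=np.array(c["R"]),np.array(c["t"])
    return R.T@(d*np.array([(u-c["cx"])/c["fx"],(v-c["cy"])/c["fy"],1.0])-t)
E
python3 - <<'E'
import numpy as np,cv2
from h import *
np.set_printoptions(precision=4,suppress=True)
c=dict(np.load("top0.npz")); s=dict(np.load("side0.npz"))
f=lambda u,v,u0=280,v0=140:(u0+u/3.5,v0+v/3.5)
def quad(P,z,u0):
    Q=np.array([ray(c,*f(*p,u0),z)[:2] for p in P]); print(Q, "mid",Q.mean(0),"edges",[np.linalg.norm(Q[i]-Q[(i+1)%4]) for i in range(4)])
    for i in range(4):
        d=Q[(i+1)%4]-Q[i]; print("ang",np.degrees(np.arctan2(d[1],d[0])))
print("tray");quad([(75,198),(223,212),(200,465),(47,450)],.038,280)
print("handle tip",ray(c,*f(335,350),.025), dep(c,*f(300,346)),"floor",dep(c,*f(135,330)))
print("riser");quad([(88,85),(313,92),(285,555),(48,548)],.141,160)
print("riser depth",dep(c,*f(180,250,160)))
for n,p in dict(a=(553,225),b=(510,390)).items():
    print(n,ray(c,*f(*p),.085),dep(c,*f(*p)))
g=lambda u,v:(260+u/3.5,80+v/3.5)
for n,p,q in (("a",(307,272),(307,212)),("b",(433,303),(436,242))):
    print(n,"side base",ray(s,*g(*p),.01),dep(s,*g(*p)),"cap",ray(s,*g(*q),.08),dep(s,*g(*q)))
for n,p in dict(onion=(520,92),tape=(270,97),tin=(405,82)).items(): print(n,dep(c,*f(*p)))
E
```

```text
tray
[[ 0.6126  0.0777]
 [ 0.6025 -0.0419]
 [ 0.4011 -0.0241]
 [ 0.4114  0.0959]] mid [0.5069 0.0269] edges [np.float64(0.12005074499234447), np.float64(0.20218544154257254), np.float64(0.1204278327526796), np.float64(0.20199034207997543)]
ang -94.84302543061804
ang 174.93412526427352
ang 85.0632861313679
ang -5.1730087948792125
handle tip [ 0.4932 -0.1328  0.025 ] [ 0.495  -0.1032  0.038 ] floor [0.5086 0.028  0.0144]
riser
[[0.6754 0.3774]
 [0.672  0.21  ]
 [0.336  0.2161]
 [0.3391 0.3829]] mid [0.5056 0.2966] edges [np.float64(0.16748446458471167), np.float64(0.33611617793269244), np.float64(0.16683485878061255), np.float64(0.33631333100866523)]
ang -91.15620236366294
ang 178.95344841282025
ang 88.91086337437423
ang -0.93592629253324
riser depth [0.5536 0.3048 0.131 ]
a [ 0.5867 -0.2946  0.085 ] [ 0.5861 -0.2936  0.0886]
b [ 0.4594 -0.257   0.085 ] [ 0.4591 -0.2557  0.0899]
a side base [ 0.5864 -0.3025  0.01  ] [ 0.5811 -0.2765  0.0233] cap [ 0.5856 -0.2906  0.08  ] [ 0.5842 -0.2834  0.0833]
b side base [ 0.4558 -0.2677  0.01  ] [ 0.4533 -0.2395  0.0249] cap [ 0.4568 -0.254   0.08  ] [ 0.4561 -0.246   0.0837]
onion [ 0.697  -0.2773  0.0684]
tape [ 0.7092 -0.0841 -0.0025]
tin [ 0.7083 -0.1884  0.0532]
```

```bash
cat >> h.py <<'E'
def goal(o,x,y,z,yaw):
    """shift in tool axes (mm) and rz for world target, jaw (tool y) yaw in deg, tool down"""
    R=np.array(o["ee_rot"]); d=R.T@(np.array([x,y,z])-o["tcp_pos"])*1000
    from scipy.spatial.transform import Rotation as Ro
    a=np.radians(yaw); Y=np.array([np.cos(a),np.sin(a),0]); Z=np.array([0,0,-1.]); X=np.cross(Y,Z)
    rv=Ro.from_matrix(R.T@np.c_[X,Y,Z]).as_rotvec(degrees=True)
    print("shift",d.round(1),"rv",rv.round(2),"dist",np.linalg.norm(d).round(0))
E
python3 - <<'E'
import numpy as np
from h import *; from bench import env
np.set_printoptions(precision=3,suppress=True)
c=dict(np.load("top0.npz"))
for p in [(448,215),(445,190),(455,210),(450,250),(440,230),(437,230),(430,228)]: print(p,dep(c,*p))
o=env.get_obs(); goal(o,.586,-.294,.20,85); goal(o,.459,-.257,.20,85)
E
```

```text
(448, 215) [ 0.571 -0.35  -0.009]
(445, 190) [ 0.646 -0.345 -0.01 ]
(455, 210) [ 0.587 -0.372 -0.01 ]
(450, 250) [ 0.469 -0.352 -0.009]
(440, 230) [ 0.529 -0.331 -0.028]
(437, 230) [ 0.608 -0.532 -0.761]
(430, 228) [ 0.532 -0.294  0.   ]
shift [-649.8 -712.1   31.3] rv [ -0.11  -0.03 -13.96] dist 965.0
shift [-517.7 -718.3   31.4] rv [ -0.11  -0.03 -13.96] dist 886.0
```

Emit:
send_rows(
  commands=[
    {"dx": -650, "dy": -712, "dz": 31, "rz": -14},
    {"dx": -650, "dy": -712, "dz": 31, "rz": -14},
    {"dx": -650, "dy": -712, "dz": 31, "rz": -14},
    {"dx": -650, "dy": -712, "dz": 31, "rz": -14},
    {"dx": -650, "dy": -712, "dz": 31, "rz": -14},
    {"dx": -650, "dy": -712, "dz": 31, "rz": -14},
    {"dx": -650, "dy": -712, "dz": 31, "rz": -14},
    {"dx": -650, "dy": -712, "dz": 31, "rz": -14},
    {"dx": -650, "dy": -712, "dz": 31, "rz": -14},
    {"dx": -650, "dy": -712, "dz": 31, "rz": -14},
    {"dx": -650, "dy": -712, "dz": 31, "rz": -14},
    {"dx": -650, "dy": -712, "dz": 31, "rz": -14},
    {"dx": -650, "dy": -712, "dz": 31, "rz": -14},
    {"dx": -650, "dy": -712, "dz": 31, "rz": -14},
    {"dx": -650, "dy": -712, "dz": 31, "rz": -14},
    {"dx": -650, "dy": -712, "dz": 31, "rz": -14},
    {"dx": -650, "dy": -712, "dz": 31, "rz": -14},
    {"dx": -650, "dy": -712, "dz": 31, "rz": -14},
    {"dx": -650, "dy": -712, "dz": 31, "rz": -14},
    {"dx": -650, "dy": -712, "dz": 31, "rz": -14},
  ],
)

```text
invalid input at $.commands[0]: expected keys dx, dy, dz, rx, ry, rz
```

Emit:
send_rows(
  commands=[
    {"dx": 0},
    {"dx": 0},
    {"dx": 0},
    {"dx": 0},
  ],
)

```text
invalid input at $.commands[0]: expected keys dx, dy, dz, rx, ry, rz
```

Run:
```python
from h import *; from bench import env,imaging
import cv2
o=env.get_obs(); print(o["clock"],o["tcp_pos"],o["wrist_force"]); goal(o,.586,-.294,.026,85)
c=imaging.camera("side"); cv2.imwrite("pics/s1.png",cv2.resize(c["image"][60:260,230:480],None,fx=3,fy=3,interpolation=cv2.INTER_CUBIC))
```

```text
0.1 [0.20274323 0.59060301 0.23017624] [0.53471169 0.14949438 0.1123547 ]
shift [-649.9 -711.8  205.3] rv [ -0.11  -0.03 -13.96] dist 985.0
```

View pics/s1.png

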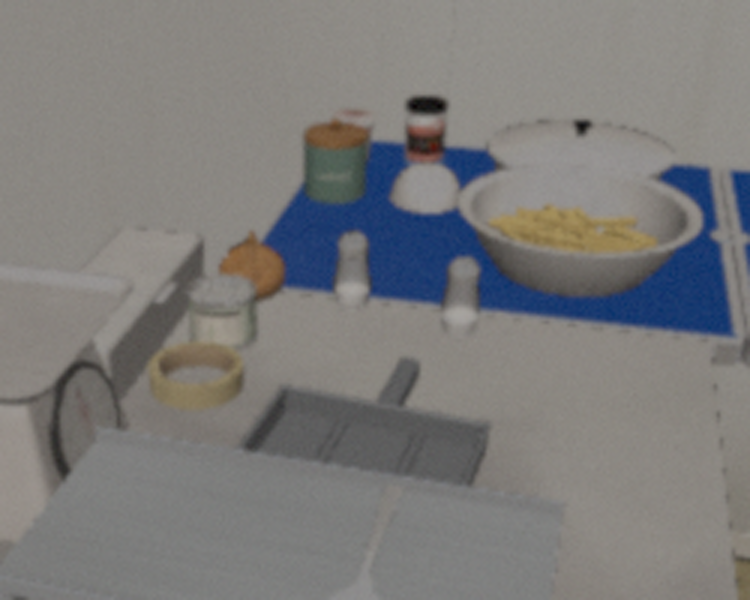

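The rows were refused because every row needs all six keys. Nothing moved, and the picture still shows the start scene.

Emit:
send_rows(
  commands=[
    {"dx": -650, "dy": -712, "dz": 31, "rx": 0, "ry": 0, "rz": -14},
    {"dx": -650, "dy": -712, "dz": 31, "rx": 0, "ry": 0, "rz": -14},
    {"dx": -650, "dy": -712, "dz": 31, "rx": 0, "ry": 0, "rz": -14},
    {"dx": -650, "dy": -712, "dz": 31, "rx": 0, "ry": 0, "rz": -14},
    {"dx": -650, "dy": -712, "dz": 31, "rx": 0, "ry": 0, "rz": -14},
    {"dx": -650, "dy": -712, "dz": 31, "rx": 0, "ry": 0, "rz": -14},
    {"dx": -650, "dy": -712, "dz": 31, "rx": 0, "ry": 0, "rz": -14},
    {"dx": -650, "dy": -712, "dz": 31, "rx": 0, "ry": 0, "rz": -14},
    {"dx": -650, "dy": -712, "dz": 31, "rx": 0, "ry": 0, "rz": -14},
    {"dx": -650, "dy": -712, "dz": 31, "rx": 0, "ry": 0, "rz": -14},
    {"dx": -650, "dy": -712, "dz": 31, "rx": 0, "ry": 0, "rz": -14},
    {"dx": -650, "dy": -712, "dz": 31, "rx": 0, "ry": 0, "rz": -14},
    {"dx": -650, "dy": -712, "dz": 31, "rx": 0, "ry": 0, "rz": -14},
    {"dx": -650, "dy": -712, "dz": 31, "rx": 0, "ry": 0, "rz": -14},
    {"dx": -650, "dy": -712, "dz": 31, "rx": 0, "ry": 0, "rz": -14},
    {"dx": -650, "dy": -712, "dz": 31, "rx": 0, "ry": 0, "rz": -14},
    {"dx": -650, "dy": -712, "dz": 31, "rx": 0, "ry": 0, "rz": -14},
    {"dx": -650, "dy": -712, "dz": 31, "rx": 0, "ry": 0, "rz": -14},
    {"dx": -650, "dy": -712, "dz": 31, "rx": 0, "ry": 0, "rz": -14},
    {"dx": -650, "dy": -712, "dz": 31, "rx": 0, "ry": 0, "rz": -14},
  ],
)

```text
clock: 2.15
tcp_pos: [0.5868, -0.2975, 0.199]
ee_rot: [[-0.996, 0.09, -0.001], [0.09, 0.996, -0.0], [0.001, -0.0, -1.0]]
wrist_force: [-0.4, -0.2, -0.2]
gripper_width: 0.997
```

Emit:
send_rows(
  commands=[
    {"dx": 0, "dy": 0, "dz": 0, "rx": 0, "ry": 0, "rz": 0},
    {"dx": 0, "dy": 0, "dz": 0, "rx": 0, "ry": 0, "rz": 0},
    {"dx": 0, "dy": 0, "dz": 0, "rx": 0, "ry": 0, "rz": 0},
  ],
)

```text
clock: 2.45
tcp_pos: [0.5862, -0.2918, 0.2003]
ee_rot: [[-0.996, 0.085, -0.0], [0.085, 0.996, 0.001], [0.0, 0.0, -1.0]]
wrist_force: [-0.6, -0.1, 0.5]
gripper_width: 0.999
```

Run:
```python
from h import *; from bench import env,imaging
import cv2
o=env.get_obs(); print(o["clock"],o["tcp_pos"],o["wrist_force"],o["qpos"]); goal(o,.586,-.294,.026,85)
c=imaging.camera("side"); cv2.imwrite("pics/s2.png",cv2.resize(c["image"][60:260,230:480],None,fx=3,fy=3,interpolation=cv2.INTER_CUBIC))
```

```text
2.45 [ 0.58618075 -0.29182121  0.20034836] [-0.60394884 -0.11937669  0.51658728] [-3.29790434e+01  8.12582706e+00  8.99343570e+01  1.59634065e-02
  8.19706036e+01 -1.18109945e+02]
shift [-1.000e-01 -2.300e+00  1.743e+02] rv [ 0.03 -0.02  0.13] dist 174.0
```

View pics/s2.png

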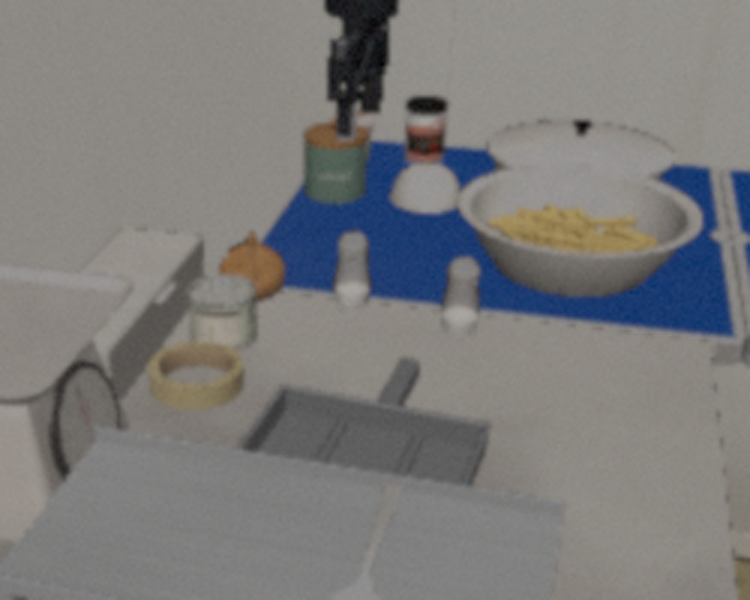

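The gripper hangs above shaker a, with its fingers at about (345,130) and the shaker at (352,270). Now I descend.

Emit:
send_rows(
  commands=[
    {"dx": 0, "dy": -1, "dz": 30, "rx": 0, "ry": 0, "rz": 0},
    {"dx": 0, "dy": -1, "dz": 60, "rx": 0, "ry": 0, "rz": 0},
    {"dx": 0, "dy": -1, "dz": 90, "rx": 0, "ry": 0, "rz": 0},
    {"dx": 0, "dy": -1, "dz": 115, "rx": 0, "ry": 0, "rz": 0},
    {"dx": 0, "dy": -1, "dz": 135, "rx": 0, "ry": 0, "rz": 0},
    {"dx": 0, "dy": -1, "dz": 152, "rx": 0, "ry": 0, "rz": 0},
    {"dx": 0, "dy": -1, "dz": 165, "rx": 0, "ry": 0, "rz": 0},
    {"dx": 0, "dy": -1, "dz": 174, "rx": 0, "ry": 0, "rz": 0},
    {"dx": 0, "dy": -1, "dz": 174, "rx": 0, "ry": 0, "rz": 0},
    {"dx": 0, "dy": -1, "dz": 174, "rx": 0, "ry": 0, "rz": 0},
  ],
)

```text
clock: 3.5
tcp_pos: [0.5869, -0.2947, 0.027]
ee_rot: [[-0.996, 0.086, 0.001], [0.086, 0.996, -0.001], [-0.001, -0.001, -1.0]]
wrist_force: [0.0, -0.4, 0.8]
gripper_width: 1.0
```

Run:
```python
from h import *; from bench import env,imaging
import cv2
o=env.get_obs(); print(o["clock"],o["tcp_pos"],o["wrist_force"])
a=imaging.camera("side")["image"][80:180,300:450]; b=imaging.camera("top")["image"][140:300,330:480]
cv2.imwrite("pics/s3.png",np.hstack([cv2.resize(a,(600,400)),]));cv2.imwrite("pics/t3.png",cv2.resize(b,None,fx=3,fy=3))
```

```text
3.5 [ 0.58689182 -0.29465253  0.0270246 ] [ 0.02547834 -0.40894701  0.80283001]
```

View pics/s3.png

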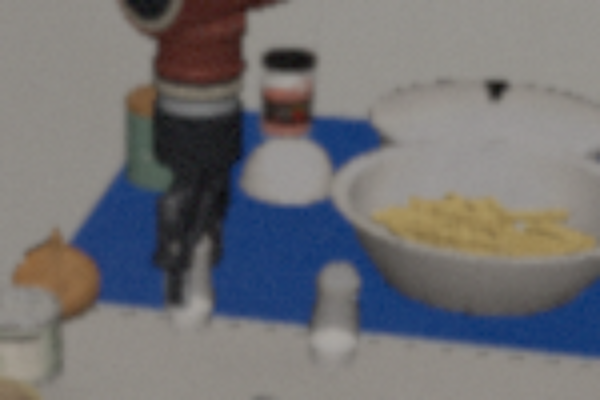

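View pics/t3.png

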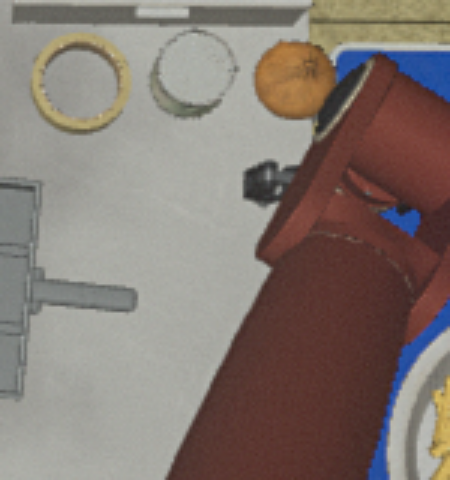

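The left finger is at (177,280) and the shaker at (193,300). That offset matches the finger standing about 45 mm nearer the camera, so the shaker is centred. Closing.

Emit:
send_rows(
  commands=[
    {"dx": 0, "dy": 0, "dz": 0, "rx": 0, "ry": 0, "rz": 0},
    {"dx": 0, "dy": 0, "dz": 0, "rx": 0, "ry": 0, "rz": 0},
    {"dx": 0, "dy": 0, "dz": 0, "rx": 0, "ry": 0, "rz": 0},
    {"dx": 0, "dy": 0, "dz": 0, "rx": 0, "ry": 0, "rz": 0},
    {"dx": 0, "dy": 0, "dz": 0, "rx": 0, "ry": 0, "rz": 0},
    {"dx": 0, "dy": 0, "dz": 0, "rx": 0, "ry": 0, "rz": 0},
    {"dx": 0, "dy": 0, "dz": 0, "rx": 0, "ry": 0, "rz": 0},
    {"dx": 0, "dy": 0, "dz": 0, "rx": 0, "ry": 0, "rz": 0},
  ],
  fingers=0,
)

```text
clock: 4.4
tcp_pos: [0.5871, -0.295, 0.0274]
ee_rot: [[-0.996, 0.086, 0.002], [0.086, 0.996, -0.001], [-0.002, -0.001, -1.0]]
wrist_force: [-0.3, -0.4, 5.8]
gripper_width: 0.457
```

Emit:
send_rows(
  commands=[
    {"dx": 0, "dy": 0, "dz": -5, "rx": 0, "ry": 0, "rz": 0},
    {"dx": 0, "dy": 0, "dz": -15, "rx": 0, "ry": 0, "rz": 0},
    {"dx": 0, "dy": 0, "dz": -30, "rx": 0, "ry": 0, "rz": 0},
    {"dx": 0, "dy": 0, "dz": -50, "rx": 0, "ry": 0, "rz": 0},
    {"dx": 0, "dy": 0, "dz": -70, "rx": 0, "ry": 0, "rz": 0},
    {"dx": 0, "dy": 0, "dz": -85, "rx": 0, "ry": 0, "rz": 0},
    {"dx": 0, "dy": 0, "dz": -90, "rx": 0, "ry": 0, "rz": 0},
    {"dx": 0, "dy": 0, "dz": -90, "rx": 0, "ry": 0, "rz": 0},
    {"dx": 0, "dy": 0, "dz": -90, "rx": 0, "ry": 0, "rz": 0},
  ],
)

```text
clock: 5.3
tcp_pos: [0.5858, -0.294, 0.1153]
ee_rot: [[-0.996, 0.086, -0.001], [0.086, 0.996, 0.001], [0.001, 0.001, -1.0]]
wrist_force: [0.4, -0.2, -3.4]
gripper_width: 0.455
```

Run:
```python
from h import *; from bench import env,imaging
import cv2
o=env.get_obs(); print(o["clock"],o["tcp_pos"],o["wrist_force"],o["gripper_width"]); goal(o,.544,.0237,.117,85)
a=imaging.camera("side")["image"][60:180,300:450]
cv2.imwrite("pics/s4.png",cv2.resize(a,None,fx=4,fy=4))
```

```text
5.3 [ 0.58581937 -0.29402196  0.11530877] [ 0.4190058  -0.16657958 -3.38038613] 0.4548009868668994
shift [ 69.1 312.9  -1.3] rv [ 0.04 -0.08  0.05] dist 320.0
```

View pics/s4.png

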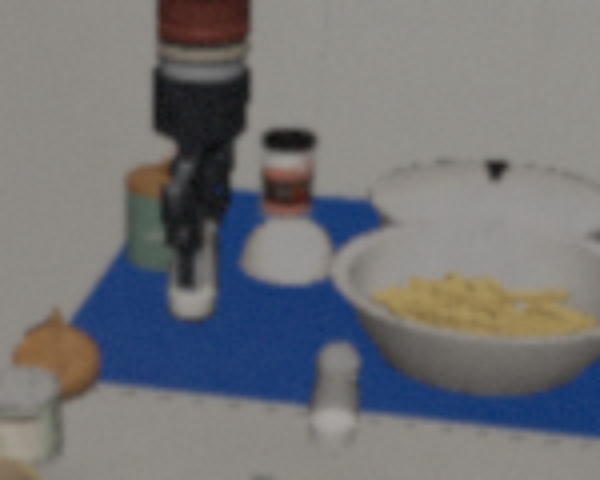

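The shaker hangs upright in the grip at about (190,290). Next I carry it over the -y place in the tray.

Emit:
send_rows(
  commands=[
    {"dx": 2, "dy": 10, "dz": 0, "rx": 0, "ry": 0, "rz": 0},
    {"dx": 6, "dy": 30, "dz": 0, "rx": 0, "ry": 0, "rz": 0},
    {"dx": 12, "dy": 55, "dz": 0, "rx": 0, "ry": 0, "rz": 0},
    {"dx": 18, "dy": 82, "dz": 0, "rx": 0, "ry": 0, "rz": 0},
    {"dx": 24, "dy": 110, "dz": 0, "rx": 0, "ry": 0, "rz": 0},
    {"dx": 30, "dy": 138, "dz": 0, "rx": 0, "ry": 0, "rz": 0},
    {"dx": 36, "dy": 166, "dz": 0, "rx": 0, "ry": 0, "rz": 0},
    {"dx": 43, "dy": 194, "dz": 0, "rx": 0, "ry": 0, "rz": 0},
    {"dx": 49, "dy": 222, "dz": 0, "rx": 0, "ry": 0, "rz": 0},
    {"dx": 55, "dy": 250, "dz": 0, "rx": 0, "ry": 0, "rz": 0},
    {"dx": 60, "dy": 275, "dz": 0, "rx": 0, "ry": 0, "rz": 0},
    {"dx": 65, "dy": 296, "dz": 0, "rx": 0, "ry": 0, "rz": 0},
    {"dx": 68, "dy": 308, "dz": 0, "rx": 0, "ry": 0, "rz": 0},
    {"dx": 69, "dy": 313, "dz": 0, "rx": 0, "ry": 0, "rz": 0},
    {"dx": 69, "dy": 313, "dz": 0, "rx": 0, "ry": 0, "rz": 0},
    {"dx": 69, "dy": 313, "dz": 0, "rx": 0, "ry": 0, "rz": 0},
  ],
)

```text
clock: 6.95
tcp_pos: [0.5447, 0.0229, 0.1163]
ee_rot: [[-0.996, 0.087, 0.0], [0.087, 0.996, -0.0], [-0.0, -0.0, -1.0]]
wrist_force: [-0.5, -0.6, -2.3]
gripper_width: 0.455
```

Run:
```python
from h import *; from bench import env,imaging
import cv2
o=env.get_obs(); print(o["clock"],o["tcp_pos"],o["wrist_force"],o["gripper_width"]); goal(o,.544,.0237,.0425,85)
a=imaging.camera("side")["image"][90:240,300:450]; b=imaging.camera("top")["image"][180:300,270:400]
cv2.imwrite("pics/s5.png",cv2.resize(a,None,fx=4,fy=4)); cv2.imwrite("pics/t5.png",cv2.resize(b,None,fx=4,fy=4))
```

```text
6.95 [0.54473142 0.02289297 0.11628254] [-0.51478699 -0.59459599 -2.25292109] 0.45498403461702064
shift [ 0.8  0.8 73.8] rv [-0.02  0.    0.02] dist 74.0
```

View pics/s5.png

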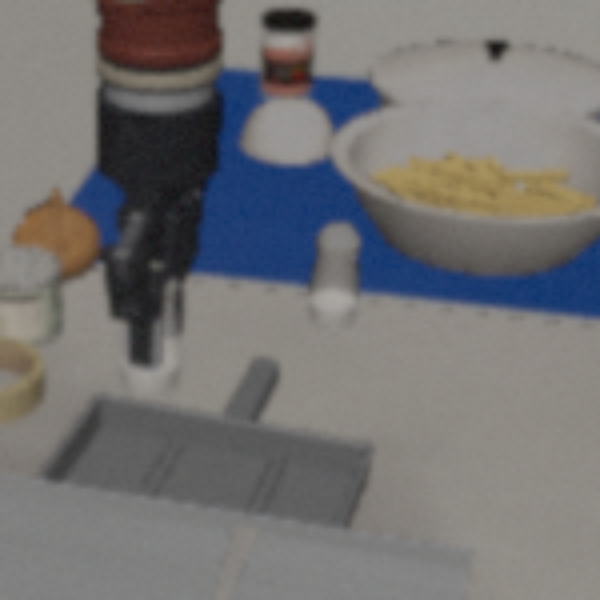

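View pics/t5.png

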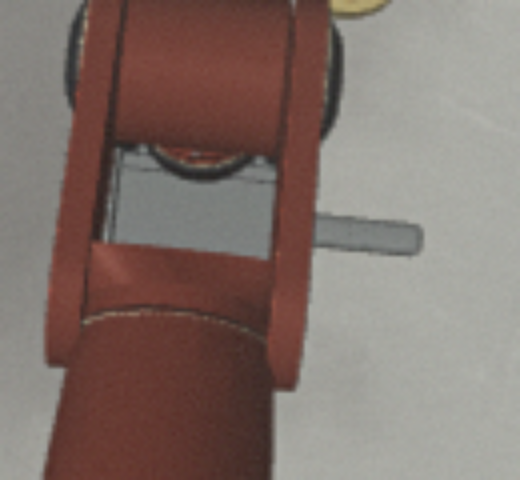

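Shaker a is over the tray and the tray has not moved. I'll descend, slowing near the floor.

Emit:
send_rows(
  commands=[
    {"dx": 1, "dy": 1, "dz": 8, "rx": 0, "ry": 0, "rz": 0},
    {"dx": 1, "dy": 1, "dz": 22, "rx": 0, "ry": 0, "rz": 0},
    {"dx": 1, "dy": 1, "dz": 38, "rx": 0, "ry": 0, "rz": 0},
    {"dx": 1, "dy": 1, "dz": 50, "rx": 0, "ry": 0, "rz": 0},
    {"dx": 1, "dy": 1, "dz": 60, "rx": 0, "ry": 0, "rz": 0},
    {"dx": 1, "dy": 1, "dz": 66, "rx": 0, "ry": 0, "rz": 0},
    {"dx": 1, "dy": 1, "dz": 70, "rx": 0, "ry": 0, "rz": 0},
    {"dx": 1, "dy": 1, "dz": 71, "rx": 0, "ry": 0, "rz": 0},
    {"dx": 1, "dy": 1, "dz": 71, "rx": 0, "ry": 0, "rz": 0},
    {"dx": 1, "dy": 1, "dz": 71, "rx": 0, "ry": 0, "rz": 0},
  ],
)

```text
clock: 8.05
tcp_pos: [0.5443, 0.0244, 0.046]
ee_rot: [[-0.996, 0.086, 0.001], [0.086, 0.996, -0.0], [-0.001, -0.0, -1.0]]
wrist_force: [0.6, -0.7, -2.9]
gripper_width: 0.454
```

Emit:
send_rows(
  commands=[
    {"dx": 0, "dy": 0, "dz": 1, "rx": 0, "ry": 0, "rz": 0},
    {"dx": 0, "dy": 0, "dz": 2, "rx": 0, "ry": 0, "rz": 0},
    {"dx": 0, "dy": 0, "dz": 3, "rx": 0, "ry": 0, "rz": 0},
    {"dx": 0, "dy": 0, "dz": 3, "rx": 0, "ry": 0, "rz": 0},
    {"dx": 0, "dy": 0, "dz": 3, "rx": 0, "ry": 0, "rz": 0},
  ],
)

```text
clock: 8.55
tcp_pos: [0.5437, 0.0245, 0.0422]
ee_rot: [[-0.996, 0.086, -0.0], [0.086, 0.996, 0.0], [0.0, 0.0, -1.0]]
wrist_force: [0.3, -0.2, -2.6]
gripper_width: 0.452
```

Emit:
send_rows(
  commands=[
    {"dx": 0, "dy": 0, "dz": 0.5, "rx": 0, "ry": 0, "rz": 0},
    {"dx": 0, "dy": 0, "dz": 1, "rx": 0, "ry": 0, "rz": 0},
    {"dx": 0, "dy": 0, "dz": 1, "rx": 0, "ry": 0, "rz": 0},
  ],
)

```text
clock: 8.85
tcp_pos: [0.5439, 0.0244, 0.0415]
ee_rot: [[-0.996, 0.086, 0.0], [0.086, 0.996, -0.0], [-0.0, 0.0, -1.0]]
wrist_force: [-0.5, -0.5, -1.2]
gripper_width: 0.452
```

Emit:
send_rows(
  commands=[
    {"dx": 0, "dy": 0, "dz": 0.5, "rx": 0, "ry": 0, "rz": 0},
    {"dx": 0, "dy": 0, "dz": 1, "rx": 0, "ry": 0, "rz": 0},
    {"dx": 0, "dy": 0, "dz": 1, "rx": 0, "ry": 0, "rz": 0},
  ],
)

```text
clock: 9.15
tcp_pos: [0.5445, 0.0244, 0.0414]
ee_rot: [[-0.996, 0.086, 0.001], [0.086, 0.996, -0.0], [-0.001, -0.0, -1.0]]
wrist_force: [-2.2, -0.2, 5.5]
gripper_width: 0.455
```

Contact at about 5.5 N with the TCP at 41 mm, as expected. Opening partway.

Emit:
send_rows(
  commands=[
    {"dx": 0, "dy": 0, "dz": 0, "rx": 0, "ry": 0, "rz": 0},
    {"dx": 0, "dy": 0, "dz": 0, "rx": 0, "ry": 0, "rz": 0},
    {"dx": 0, "dy": 0, "dz": 0, "rx": 0, "ry": 0, "rz": 0},
    {"dx": 0, "dy": 0, "dz": 0, "rx": 0, "ry": 0, "rz": 0},
  ],
  fingers=64,
)

```text
clock: 9.55
tcp_pos: [0.5436, 0.0245, 0.0401]
ee_rot: [[-0.996, 0.086, -0.0], [0.086, 0.996, 0.0], [0.0, -0.0, -1.0]]
wrist_force: [-0.2, 0.5, 0.7]
gripper_width: 0.751
```

Emit:
send_rows(
  commands=[
    {"dx": 0, "dy": 0, "dz": -8, "rx": 0, "ry": 0, "rz": 0},
    {"dx": 0, "dy": 0, "dz": -25, "rx": 0, "ry": 0, "rz": 0},
    {"dx": 0, "dy": 0, "dz": -50, "rx": 0, "ry": 0, "rz": 0},
    {"dx": 0, "dy": 0, "dz": -80, "rx": 0, "ry": 0, "rz": 0},
    {"dx": 0, "dy": 0, "dz": -110, "rx": 0, "ry": 0, "rz": 0},
    {"dx": 0, "dy": 0, "dz": -140, "rx": 0, "ry": 0, "rz": 0},
    {"dx": 0, "dy": 0, "dz": -160, "rx": 0, "ry": 0, "rz": 0},
    {"dx": 0, "dy": 0, "dz": -160, "rx": 0, "ry": 0, "rz": 0},
  ],
)

```text
clock: 10.35
tcp_pos: [0.5461, 0.0243, 0.2051]
ee_rot: [[-0.996, 0.086, 0.008], [0.086, 0.996, -0.001], [-0.008, -0.0, -1.0]]
wrist_force: [-0.9, -1.1, 0.9]
gripper_width: 0.75
```

Run:
```python
from h import *; from bench import env,imaging
import cv2
o=env.get_obs(); print(o["clock"],o["tcp_pos"],o["wrist_force"],o["gripper_width"]); goal(o,.459,-.257,.20,85)
a=imaging.camera("side")["image"][90:240,300:450]
cv2.imwrite("pics/s6.png",cv2.resize(a,None,fx=4,fy=4))
```

```text
10.35 [0.54606324 0.02428065 0.20511462] [-0.89624632 -1.06426394  0.8782826 ] 0.7497725686975555
shift [  62.5 -287.7    4.6] rv [-0.    0.47  0.05] dist 294.0
```

View pics/s6.png

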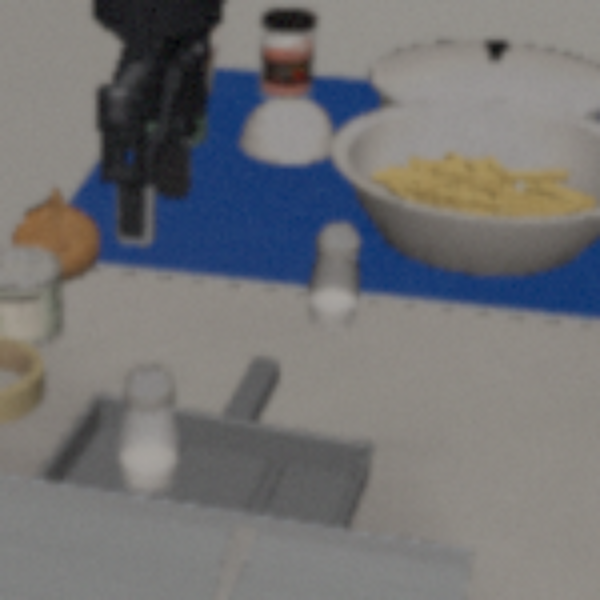

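Shaker a stands upright in the tray on the -y side, at about (148,430) in this crop, and the tray has not moved. Now shaker b.

Emit:
send_rows(
  commands=[
    {"dx": 61, "dy": -287, "dz": 0, "rx": 0, "ry": 0, "rz": 0},
    {"dx": 61, "dy": -287, "dz": 0, "rx": 0, "ry": 0, "rz": 0},
    {"dx": 61, "dy": -287, "dz": 0, "rx": 0, "ry": 0, "rz": 0},
    {"dx": 61, "dy": -287, "dz": 0, "rx": 0, "ry": 0, "rz": 0},
    {"dx": 61, "dy": -287, "dz": 0, "rx": 0, "ry": 0, "rz": 0},
    {"dx": 61, "dy": -287, "dz": 0, "rx": 0, "ry": 0, "rz": 0},
    {"dx": 61, "dy": -287, "dz": 0, "rx": 0, "ry": 0, "rz": 0},
    {"dx": 61, "dy": -287, "dz": 0, "rx": 0, "ry": 0, "rz": 0},
    {"dx": 61, "dy": -287, "dz": 0, "rx": 0, "ry": 0, "rz": 0},
    {"dx": 61, "dy": -287, "dz": 0, "rx": 0, "ry": 0, "rz": 0},
  ],
  fingers=85,
)

```text
clock: 11.4
tcp_pos: [0.4585, -0.2548, 0.1997]
ee_rot: [[-0.996, 0.084, -0.001], [0.084, 0.996, 0.001], [0.001, 0.001, -1.0]]
wrist_force: [0.1, -0.0, -0.4]
gripper_width: 0.991
```

Run:
```python
from h import *; from bench import env,imaging
import cv2
o=env.get_obs(); print(o["clock"],o["tcp_pos"],o["wrist_force"],o["gripper_width"],o["qpos"]); goal(o,.4585,-.257,.027,85)
a=imaging.camera("side")["image"][60:180,300:450]; c=imaging.camera("top");np.savez("top1.npz",**c)
cv2.imwrite("pics/s7.png",cv2.resize(a,None,fx=4,fy=4));cv2.imwrite("pics/t7.png",cv2.resize(c["image"][150:300,270:450],None,fx=4,fy=4))
```

```text
11.4 [ 0.45847632 -0.25475183  0.19966294] [ 0.09198103 -0.04060107 -0.44425714] 0.9906256425273016 [-3.71986086e+01 -9.61935346e+00  1.07579738e+02  1.33099220e-02
  8.21017001e+01 -1.22365268e+02]
shift [ -0.3  -2.4 172.7] rv [ 0.04 -0.05  0.16] dist 173.0
```

View pics/s7.png

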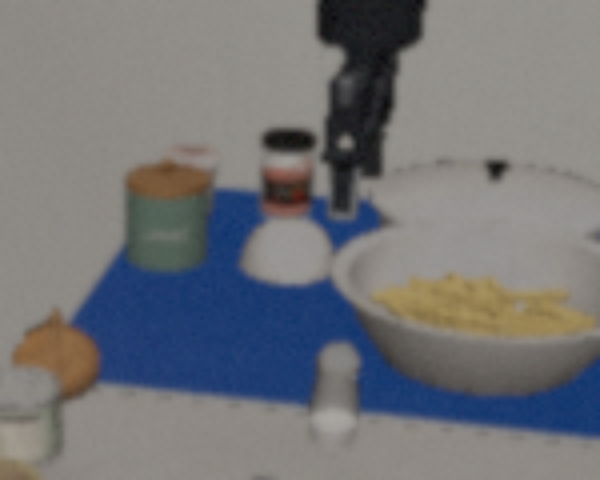

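View pics/t7.png

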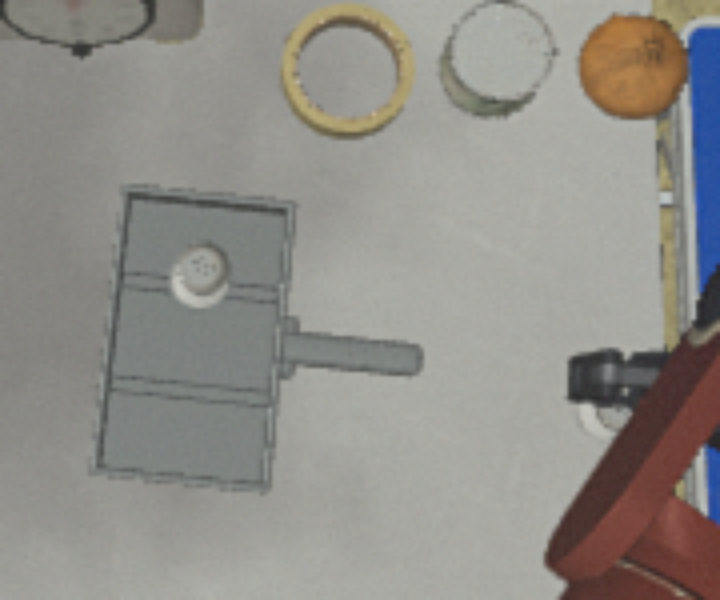

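Shaker a sits on the runner lines in the top view, with its base at about (200,278) and the lines at about (200,288). The tray is unmoved and the gripper is over shaker b. Descending.

Emit:
send_rows(
  commands=[
    {"dx": 0, "dy": -1, "dz": 30, "rx": 0, "ry": 0, "rz": 0},
    {"dx": 0, "dy": -1, "dz": 60, "rx": 0, "ry": 0, "rz": 0},
    {"dx": 0, "dy": -1, "dz": 90, "rx": 0, "ry": 0, "rz": 0},
    {"dx": 0, "dy": -1, "dz": 115, "rx": 0, "ry": 0, "rz": 0},
    {"dx": 0, "dy": -1, "dz": 135, "rx": 0, "ry": 0, "rz": 0},
    {"dx": 0, "dy": -1, "dz": 152, "rx": 0, "ry": 0, "rz": 0},
    {"dx": 0, "dy": -1, "dz": 165, "rx": 0, "ry": 0, "rz": 0},
    {"dx": 0, "dy": -1, "dz": 173, "rx": 0, "ry": 0, "rz": 0},
    {"dx": 0, "dy": -1, "dz": 173, "rx": 0, "ry": 0, "rz": 0},
    {"dx": 0, "dy": -1, "dz": 173, "rx": 0, "ry": 0, "rz": 0},
  ],
)

```text
clock: 12.5
tcp_pos: [0.4587, -0.2574, 0.0279]
ee_rot: [[-0.996, 0.086, 0.001], [0.086, 0.996, -0.001], [-0.001, -0.001, -1.0]]
wrist_force: [0.4, 0.3, 0.1]
gripper_width: 0.996
```

Run:
```python
from h import *; from bench import env,imaging
import cv2
a=imaging.camera("side")["image"][60:180,300:450]
cv2.imwrite("pics/s8.png",cv2.resize(a,None,fx=4,fy=4))
```

```text
(no output)
```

View pics/s8.png

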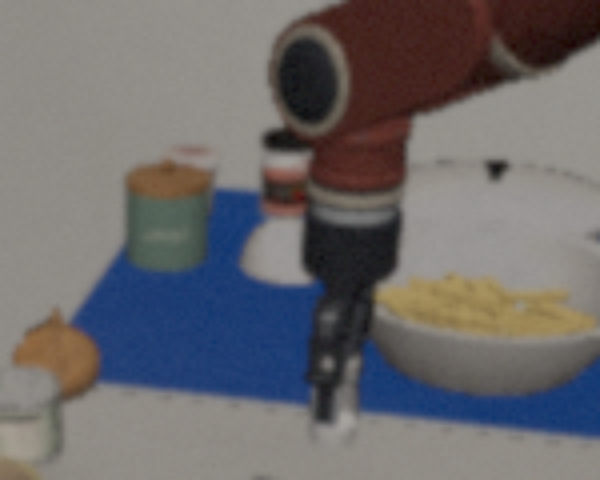

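The fingers straddle shaker b at about (333,420). Closing.

Emit:
send_rows(
  commands=[
    {"dx": 0, "dy": 0, "dz": 0, "rx": 0, "ry": 0, "rz": 0},
    {"dx": 0, "dy": 0, "dz": 0, "rx": 0, "ry": 0, "rz": 0},
    {"dx": 0, "dy": 0, "dz": 0, "rx": 0, "ry": 0, "rz": 0},
    {"dx": 0, "dy": 0, "dz": 0, "rx": 0, "ry": 0, "rz": 0},
    {"dx": 0, "dy": 0, "dz": 0, "rx": 0, "ry": 0, "rz": 0},
    {"dx": 0, "dy": 0, "dz": 0, "rx": 0, "ry": 0, "rz": 0},
    {"dx": 0, "dy": 0, "dz": 0, "rx": 0, "ry": 0, "rz": 0},
    {"dx": 0, "dy": 0, "dz": 0, "rx": 0, "ry": 0, "rz": 0},
  ],
  fingers=0,
)

```text
clock: 13.35
tcp_pos: [0.4589, -0.258, 0.0287]
ee_rot: [[-0.996, 0.086, 0.001], [0.086, 0.996, -0.001], [-0.001, -0.001, -1.0]]
wrist_force: [-1.3, -0.5, 5.2]
gripper_width: 0.449
```

Emit:
send_rows(
  commands=[
    {"dx": 0, "dy": 0, "dz": -5, "rx": 0, "ry": 0, "rz": 0},
    {"dx": 0, "dy": 0, "dz": -15, "rx": 0, "ry": 0, "rz": 0},
    {"dx": 0, "dy": 0, "dz": -30, "rx": 0, "ry": 0, "rz": 0},
    {"dx": 0, "dy": 0, "dz": -50, "rx": 0, "ry": 0, "rz": 0},
    {"dx": 0, "dy": 0, "dz": -70, "rx": 0, "ry": 0, "rz": 0},
    {"dx": 0, "dy": 0, "dz": -85, "rx": 0, "ry": 0, "rz": 0},
    {"dx": 0, "dy": 0, "dz": -90, "rx": 0, "ry": 0, "rz": 0},
    {"dx": 0, "dy": 0, "dz": -90, "rx": 0, "ry": 0, "rz": 0},
    {"dx": 0, "dy": 0, "dz": -90, "rx": 0, "ry": 0, "rz": 0},
  ],
)

```text
clock: 14.25
tcp_pos: [0.4576, -0.2568, 0.1165]
ee_rot: [[-0.996, 0.086, -0.001], [0.086, 0.996, 0.001], [0.001, 0.001, -1.0]]
wrist_force: [-1.0, 0.3, -2.4]
gripper_width: 0.452
```

Run:
```python
from h import *; from bench import env,imaging
import cv2
o=env.get_obs(); print(o["clock"],o["tcp_pos"],o["wrist_force"],o["gripper_width"]); goal(o,.470,.030,.117,85)
a=imaging.camera("side")["image"][60:180,300:450]
cv2.imwrite("pics/s9.png",cv2.resize(a,None,fx=4,fy=4))
c=dict(np.load("top1.npz")); f=lambda u,v:(270+u/4,150+v/4)
q=[ray(c,*f(*p),.038)[:2] for p in [(124,186),(295,203),(270,492),(95,472)]]
print(np.array(q).round(4),np.mean(q,0))
print("handle end centre",ray(c,*f(422,360),.036),ray(c,*f(300,347),.036)); print("a base",ray(c,*f(200,278),.03), "a cap",ray(c,*f(203,268),.1))
```

```text
14.25 [ 0.45762054 -0.25678301  0.11645556] [-0.98896262  0.26843529 -2.4214611 ] 0.45228075405987667
shift [ 12.4 286.8  -0.3] rv [ 0.05 -0.07  0.05] dist 287.0
[[ 0.6128  0.0789]
 [ 0.6019 -0.042 ]
 [ 0.4007 -0.0251]
 [ 0.413   0.0951]] [0.50710042 0.02672088]
handle end centre [ 0.49230278 -0.13066866  0.036     ] [ 0.5004428 -0.0457128  0.036    ]
a base [0.54889523 0.02446497 0.03      ] a cap [0.54643706 0.02267119 0.1       ]
```

View pics/s9.png

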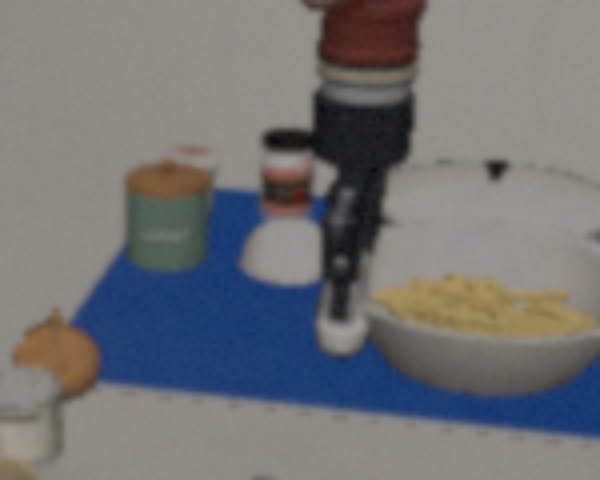

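Shaker b is held upright at about (340,320). Shaker a and the tray are where they should be. Now I carry b to the +y place.

Emit:
send_rows(
  commands=[
    {"dx": 0, "dy": 10, "dz": 0, "rx": 0, "ry": 0, "rz": 0},
    {"dx": 1, "dy": 30, "dz": 0, "rx": 0, "ry": 0, "rz": 0},
    {"dx": 2, "dy": 55, "dz": 0, "rx": 0, "ry": 0, "rz": 0},
    {"dx": 3, "dy": 82, "dz": 0, "rx": 0, "ry": 0, "rz": 0},
    {"dx": 4, "dy": 110, "dz": 0, "rx": 0, "ry": 0, "rz": 0},
    {"dx": 6, "dy": 138, "dz": 0, "rx": 0, "ry": 0, "rz": 0},
    {"dx": 7, "dy": 166, "dz": 0, "rx": 0, "ry": 0, "rz": 0},
    {"dx": 8, "dy": 194, "dz": 0, "rx": 0, "ry": 0, "rz": 0},
    {"dx": 9, "dy": 222, "dz": 0, "rx": 0, "ry": 0, "rz": 0},
    {"dx": 10, "dy": 248, "dz": 0, "rx": 0, "ry": 0, "rz": 0},
    {"dx": 11, "dy": 270, "dz": 0, "rx": 0, "ry": 0, "rz": 0},
    {"dx": 12, "dy": 282, "dz": 0, "rx": 0, "ry": 0, "rz": 0},
    {"dx": 12, "dy": 287, "dz": 0, "rx": 0, "ry": 0, "rz": 0},
    {"dx": 12, "dy": 287, "dz": 0, "rx": 0, "ry": 0, "rz": 0},
    {"dx": 12, "dy": 287, "dz": 0, "rx": 0, "ry": 0, "rz": 0},
    {"dx": 12, "dy": 287, "dz": 0, "rx": 0, "ry": 0, "rz": 0},
  ],
)

```text
clock: 15.9
tcp_pos: [0.471, 0.029, 0.1172]
ee_rot: [[-0.996, 0.087, -0.0], [0.087, 0.996, -0.0], [0.0, -0.0, -1.0]]
wrist_force: [0.4, 1.2, -1.8]
gripper_width: 0.455
```

Run:
```python
from h import *; from bench import env,imaging
o=env.get_obs(); print(o["clock"],o["tcp_pos"],o["wrist_force"],o["gripper_width"]); goal(o,.470,.030,.0427,85)
```

```text
15.9 [0.47097963 0.02903941 0.11723888] [ 0.42119697  1.19747816 -1.7603412 ] 0.454763724882936
shift [ 1.   0.9 74.5] rv [-0.01 -0.01 -0.02] dist 75.0
```

Emit:
send_rows(
  commands=[
    {"dx": 1, "dy": 1, "dz": 8, "rx": 0, "ry": 0, "rz": 0},
    {"dx": 1, "dy": 1, "dz": 22, "rx": 0, "ry": 0, "rz": 0},
    {"dx": 1, "dy": 1, "dz": 38, "rx": 0, "ry": 0, "rz": 0},
    {"dx": 1, "dy": 1, "dz": 50, "rx": 0, "ry": 0, "rz": 0},
    {"dx": 1, "dy": 1, "dz": 60, "rx": 0, "ry": 0, "rz": 0},
    {"dx": 1, "dy": 1, "dz": 66, "rx": 0, "ry": 0, "rz": 0},
    {"dx": 1, "dy": 1, "dz": 70, "rx": 0, "ry": 0, "rz": 0},
    {"dx": 1, "dy": 1, "dz": 71, "rx": 0, "ry": 0, "rz": 0},
    {"dx": 1, "dy": 1, "dz": 71, "rx": 0, "ry": 0, "rz": 0},
    {"dx": 1, "dy": 1, "dz": 71, "rx": 0, "ry": 0, "rz": 0},
  ],
)

```text
clock: 16.9
tcp_pos: [0.4706, 0.0308, 0.0469]
ee_rot: [[-0.996, 0.086, 0.001], [0.086, 0.996, -0.0], [-0.001, -0.0, -1.0]]
wrist_force: [0.3, -0.9, -2.0]
gripper_width: 0.454
```

Emit:
send_rows(
  commands=[
    {"dx": 0, "dy": 0, "dz": 1, "rx": 0, "ry": 0, "rz": 0},
    {"dx": 0, "dy": 0, "dz": 2, "rx": 0, "ry": 0, "rz": 0},
    {"dx": 0, "dy": 0, "dz": 2, "rx": 0, "ry": 0, "rz": 0},
    {"dx": 0, "dy": 0, "dz": 2, "rx": 0, "ry": 0, "rz": 0},
  ],
)

```text
clock: 17.3
tcp_pos: [0.47, 0.0309, 0.0443]
ee_rot: [[-0.996, 0.086, 0.0], [0.086, 0.996, 0.0], [-0.0, 0.0, -1.0]]
wrist_force: [-0.3, 0.6, -2.4]
gripper_width: 0.453
```

Emit:
send_rows(
  commands=[
    {"dx": 0, "dy": 0, "dz": 0.5, "rx": 0, "ry": 0, "rz": 0},
    {"dx": 0, "dy": 0, "dz": 1, "rx": 0, "ry": 0, "rz": 0},
    {"dx": 0, "dy": 0, "dz": 1.5, "rx": 0, "ry": 0, "rz": 0},
    {"dx": 0, "dy": 0, "dz": 1.5, "rx": 0, "ry": 0, "rz": 0},
  ],
)

```text
clock: 17.7
tcp_pos: [0.4701, 0.0308, 0.0428]
ee_rot: [[-0.996, 0.086, 0.0], [0.086, 0.996, 0.0], [-0.0, 0.0, -1.0]]
wrist_force: [-0.6, -0.5, -2.5]
gripper_width: 0.453
```

Emit:
send_rows(
  commands=[
    {"dx": 0, "dy": 0, "dz": 0.5, "rx": 0, "ry": 0, "rz": 0},
    {"dx": 0, "dy": 0, "dz": 1, "rx": 0, "ry": 0, "rz": 0},
    {"dx": 0, "dy": 0, "dz": 1, "rx": 0, "ry": 0, "rz": 0},
  ],
)

```text
clock: 18.0
tcp_pos: [0.4705, 0.0308, 0.0428]
ee_rot: [[-0.996, 0.086, 0.0], [0.086, 0.996, -0.0], [-0.0, -0.0, -1.0]]
wrist_force: [-2.3, -0.1, 5.3]
gripper_width: 0.45
```

Contact at 42.8 mm and 5 N, as predicted. Releasing and backing off.

Emit:
send_rows(
  commands=[
    {"dx": 0, "dy": 0, "dz": 0, "rx": 0, "ry": 0, "rz": 0},
    {"dx": 0, "dy": 0, "dz": 0, "rx": 0, "ry": 0, "rz": 0},
    {"dx": 0, "dy": 0, "dz": 0, "rx": 0, "ry": 0, "rz": 0},
    {"dx": 0, "dy": 0, "dz": 0, "rx": 0, "ry": 0, "rz": 0},
  ],
  fingers=64,
)

```text
clock: 18.4
tcp_pos: [0.4701, 0.0308, 0.0417]
ee_rot: [[-0.996, 0.086, 0.0], [0.086, 0.996, 0.0], [-0.0, 0.0, -1.0]]
wrist_force: [0.5, 0.5, 0.3]
gripper_width: 0.75
```

Emit:
send_rows(
  commands=[
    {"dx": 0, "dy": 0, "dz": -8, "rx": 0, "ry": 0, "rz": 0},
    {"dx": 0, "dy": 0, "dz": -25, "rx": 0, "ry": 0, "rz": 0},
    {"dx": 0, "dy": 0, "dz": -50, "rx": 0, "ry": 0, "rz": 0},
    {"dx": 0, "dy": 0, "dz": -80, "rx": 0, "ry": 0, "rz": 0},
    {"dx": 0, "dy": 0, "dz": -110, "rx": 0, "ry": 0, "rz": 0},
    {"dx": 0, "dy": 0, "dz": -130, "rx": 0, "ry": 0, "rz": 0},
    {"dx": 0, "dy": 0, "dz": -140, "rx": 0, "ry": 0, "rz": 0},
    {"dx": 0, "dy": 0, "dz": -140, "rx": 0, "ry": 0, "rz": 0},
  ],
)

```text
clock: 19.2
tcp_pos: [0.4711, 0.0308, 0.1838]
ee_rot: [[-0.996, 0.086, 0.004], [0.086, 0.996, -0.0], [-0.004, -0.0, -1.0]]
wrist_force: [0.3, 0.0, -0.1]
gripper_width: 0.751
```

Run:
```python
from h import *; from bench import env,imaging
import cv2
o=env.get_obs(); print(o["clock"],o["tcp_pos"],o["wrist_force"],o["gripper_width"]); goal(o,.494,-.119,.12,-5)
c=dict(np.load("top0.npz")); f=lambda u,v:(160+u/3.5,140+v/3.5)
print("front feet",ray(c,*f(331,147),.0),ray(c,*f(305,533),0.))
for z in (.131,.141): print(np.mean([ray(c,*f(*p),z) for p in [(88,85),(313,92),(285,555),(48,548)]],0))
a=imaging.camera("side")["image"][60:240,300:450]
cv2.imwrite("pics/s10.png",cv2.resize(a,None,fx=3,fy=3))
```

```text
19.2 [0.47106341 0.03076045 0.18376482] [ 0.30236439  0.03007307 -0.10143472] 0.7508416596519668
shift [ -35.5 -147.2   63.9] rv [ 0.16  0.17 90.05] dist 164.0
front feet [0.66169319 0.2177993  0.        ] [0.34490751 0.22652173 0.        ]
[0.50665099 0.29921746 0.131     ]
[0.50561803 0.29662667 0.141     ]
```

View pics/s10.png

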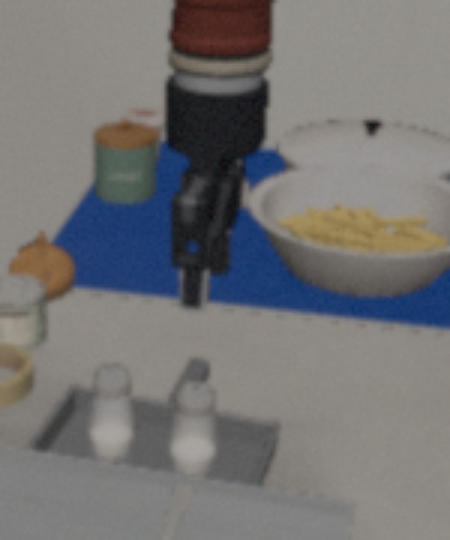

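Both shakers stand upright in the tray, at about (112,410) and (193,425), with the handle behind them at (190,375). Next I go above the handle with the jaw turned across it.

Emit:
send_rows(
  commands=[
    {"dx": -12, "dy": -45, "dz": 0, "rx": 0, "ry": 0, "rz": 8},
    {"dx": -24, "dy": -90, "dz": 5, "rx": 0, "ry": 0, "rz": 16},
    {"dx": -34, "dy": -130, "dz": 20, "rx": 0, "ry": 0, "rz": 24},
    {"dx": -35, "dy": -147, "dz": 40, "rx": 0, "ry": 0, "rz": 32},
    {"dx": -35, "dy": -147, "dz": 55, "rx": 0, "ry": 0, "rz": 40},
    {"dx": -35, "dy": -147, "dz": 62, "rx": 0, "ry": 0, "rz": 48},
    {"dx": -35, "dy": -147, "dz": 62, "rx": 0, "ry": 0, "rz": 56},
    {"dx": -35, "dy": -147, "dz": 62, "rx": 0, "ry": 0, "rz": 64},
    {"dx": -35, "dy": -147, "dz": 62, "rx": 0, "ry": 0, "rz": 72},
    {"dx": -35, "dy": -147, "dz": 62, "rx": 0, "ry": 0, "rz": 80},
    {"dx": -35, "dy": -147, "dz": 62, "rx": 0, "ry": 0, "rz": 88},
    {"dx": -35, "dy": -147, "dz": 62, "rx": 0, "ry": 0, "rz": 90},
    {"dx": -35, "dy": -147, "dz": 62, "rx": 0, "ry": 0, "rz": 90},
    {"dx": -35, "dy": -147, "dz": 62, "rx": 0, "ry": 0, "rz": 90},
    {"dx": -35, "dy": -147, "dz": 62, "rx": 0, "ry": 0, "rz": 90},
  ],
  fingers=46,
)

```text
clock: 20.75
tcp_pos: [0.4918, -0.1184, 0.119]
ee_rot: [[0.086, 0.996, -0.001], [0.996, -0.086, 0.001], [0.0, -0.001, -1.0]]
wrist_force: [-0.3, -0.4, -0.6]
gripper_width: 0.536
```

Run:
```python
from h import *; from bench import env,imaging
import cv2
o=env.get_obs(); print(o["clock"],o["tcp_pos"],o["wrist_force"],o["gripper_width"]); goal(o,.494,-.119,.008,-5)
c=imaging.camera("top"); np.savez("top2.npz",**c)
cv2.imwrite("pics/t11.png",cv2.resize(c["image"][150:300,270:450],None,fx=4,fy=4))
```

```text
20.75 [ 0.49175595 -0.11844937  0.11898885] [-0.34469546 -0.39777371 -0.56677399] 0.5357914756854292
shift [ -0.4   2.4 111. ] rv [-0.08 -0.02  0.08] dist 111.0
```

View pics/t11.png

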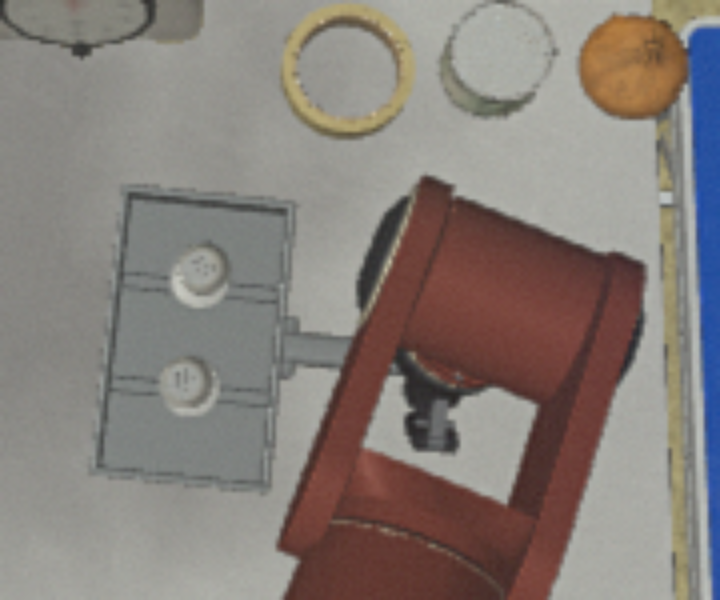

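Both shakers sit on the runner lines, with caps at about (205,265) and (185,380). The tray is still in place. Descending on the handle.

Emit:
send_rows(
  commands=[
    {"dx": 0, "dy": 1.5, "dz": 20, "rx": 0, "ry": 0, "rz": 0},
    {"dx": 0, "dy": 1.5, "dz": 45, "rx": 0, "ry": 0, "rz": 0},
    {"dx": 0, "dy": 1.5, "dz": 68, "rx": 0, "ry": 0, "rz": 0},
    {"dx": 0, "dy": 1.5, "dz": 86, "rx": 0, "ry": 0, "rz": 0},
    {"dx": 0, "dy": 1.5, "dz": 98, "rx": 0, "ry": 0, "rz": 0},
    {"dx": 0, "dy": 1.5, "dz": 106, "rx": 0, "ry": 0, "rz": 0},
    {"dx": 0, "dy": 1.5, "dz": 110, "rx": 0, "ry": 0, "rz": 0},
    {"dx": 0, "dy": 1.5, "dz": 110, "rx": 0, "ry": 0, "rz": 0},
    {"dx": 0, "dy": 1.5, "dz": 110, "rx": 0, "ry": 0, "rz": 0},
    {"dx": 0, "dy": 1.5, "dz": 110, "rx": 0, "ry": 0, "rz": 0},
  ],
)

```text
clock: 21.8
tcp_pos: [0.4944, -0.119, 0.0107]
ee_rot: [[0.086, 0.996, 0.002], [0.996, -0.086, -0.001], [-0.001, 0.002, -1.0]]
wrist_force: [-0.5, 0.7, 0.7]
gripper_width: 0.536
```

Run:
```python
from h import *; from bench import env,imaging
import cv2
o=env.get_obs(); print(o["clock"],o["tcp_pos"],o["wrist_force"],o["gripper_width"]); goal(o,.494,-.119,.008,-5)
a=imaging.camera("side")["image"][100:220,320:450]
cv2.imwrite("pics/s12.png",cv2.resize(a,None,fx=5,fy=5,interpolation=cv2.INTER_CUBIC)[:600])
```

```text
21.8 [ 0.49444575 -0.11903523  0.01073444] [-0.50181539  0.71081312  0.71981354] 0.5362104622645099
shift [-0.  -0.5  2.7] rv [0.09 0.03 0.05] dist 3.0
```

View pics/s12.png

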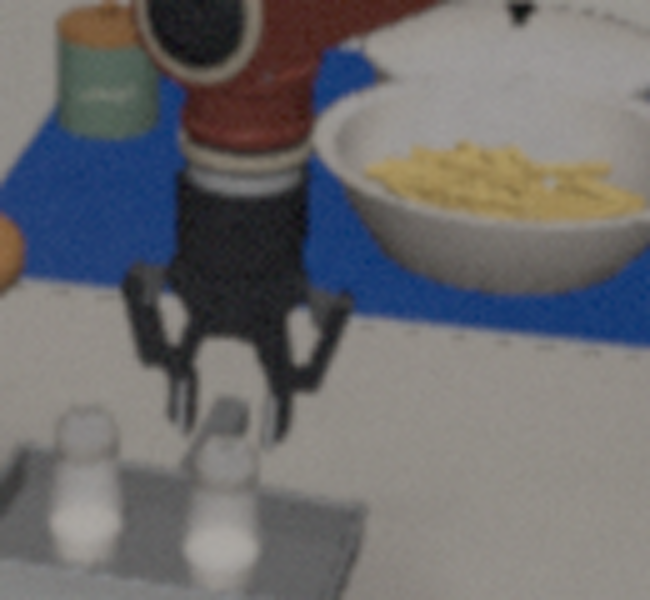

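The handle end at (230,410) lies between the fingertips at (185,425) and (277,435). I lower 2 mm and close.

Emit:
send_rows(
  commands=[
    {"dx": 0, "dy": 0, "dz": 2, "rx": 0, "ry": 0, "rz": 0},
    {"dx": 0, "dy": 0, "dz": 2, "rx": 0, "ry": 0, "rz": 0},
    {"dx": 0, "dy": 0, "dz": 2, "rx": 0, "ry": 0, "rz": 0},
  ],
)

```text
clock: 22.15
tcp_pos: [0.4937, -0.1187, 0.0078]
ee_rot: [[0.086, 0.996, -0.0], [0.996, -0.086, 0.0], [0.0, -0.0, -1.0]]
wrist_force: [-0.3, 0.2, 0.2]
gripper_width: 0.536
```

Emit:
send_rows(
  commands=[
    {"dx": 0, "dy": 0, "dz": 0, "rx": 0, "ry": 0, "rz": 0},
    {"dx": 0, "dy": 0, "dz": 0, "rx": 0, "ry": 0, "rz": 0},
    {"dx": 0, "dy": 0, "dz": 0, "rx": 0, "ry": 0, "rz": 0},
    {"dx": 0, "dy": 0, "dz": 0, "rx": 0, "ry": 0, "rz": 0},
    {"dx": 0, "dy": 0, "dz": 0, "rx": 0, "ry": 0, "rz": 0},
  ],
  fingers=0,
)

```text
clock: 22.65
tcp_pos: [0.4941, -0.1188, 0.008]
ee_rot: [[0.087, 0.996, 0.001], [0.996, -0.087, -0.0], [-0.0, 0.001, -1.0]]
wrist_force: [1.9, 0.7, 1.1]
gripper_width: 0.245
```

Run:
```python
from h import *; from bench import env,imaging
import cv2
o=env.get_obs(); print(o["clock"],o["tcp_pos"],o["wrist_force"],o["torque"],o["gripper_width"])
c=imaging.camera("top"); s=imaging.camera("side")
a=np.hstack([cv2.resize(c["image"][180:280,290:390],(400,400)),cv2.resize(s["image"][130:230,310:410],(400,400))])
cv2.imwrite("pics/b13.png",a)
```

```text
22.65 [ 0.49407119 -0.11880848  0.00803261] [1.88235194 0.7081896  1.14878635] [ 0.07289443 -0.09962174 -0.13571216] 0.24496815390148624
```

View pics/b13.png

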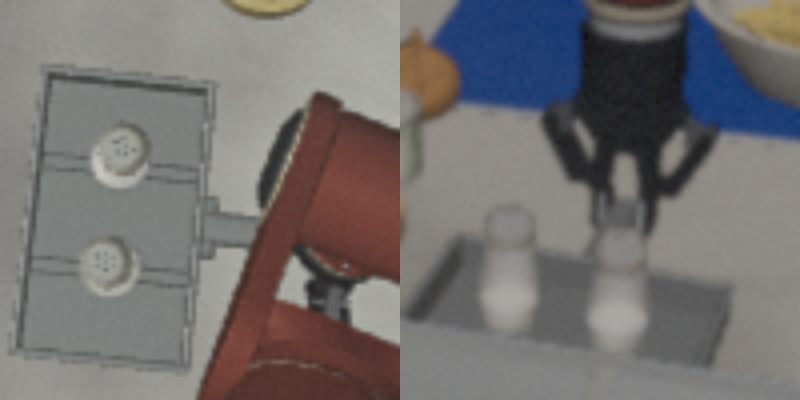

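The handle is gripped at 21 mm and the tray is level and unmoved. The grip is 146 mm in front of the box middle, so the target TCP is (0.503, 0.147). That means a slide of 265 mm with a turn of -3.7°, done gently in two halves.

Emit:
send_rows(
  commands=[
    {"dx": 1, "dy": 0, "dz": 0, "rx": 0, "ry": 0, "rz": 0},
    {"dx": 3, "dy": -0.2, "dz": 0, "rx": 0, "ry": 0, "rz": 0},
    {"dx": 6, "dy": -0.3, "dz": 0, "rx": 0, "ry": 0, "rz": -0.1},
    {"dx": 11, "dy": -0.6, "dz": 0, "rx": 0, "ry": 0, "rz": -0.2},
    {"dx": 18, "dy": -1, "dz": 0, "rx": 0, "ry": 0, "rz": -0.3},
    {"dx": 26, "dy": -1.4, "dz": 0, "rx": 0, "ry": 0, "rz": -0.4},
    {"dx": 34, "dy": -1.9, "dz": 0, "rx": 0, "ry": 0, "rz": -0.5},
    {"dx": 42, "dy": -2.3, "dz": 0, "rx": 0, "ry": 0, "rz": -0.6},
    {"dx": 50, "dy": -2.7, "dz": 0, "rx": 0, "ry": 0, "rz": -0.7},
    {"dx": 58, "dy": -3.2, "dz": 0, "rx": 0, "ry": 0, "rz": -0.8},
    {"dx": 66, "dy": -3.6, "dz": 0, "rx": 0, "ry": 0, "rz": -0.9},
    {"dx": 74, "dy": -4, "dz": 0, "rx": 0, "ry": 0, "rz": -1},
    {"dx": 82, "dy": -4.5, "dz": 0, "rx": 0, "ry": 0, "rz": -1.1},
    {"dx": 90, "dy": -4.9, "dz": 0, "rx": 0, "ry": 0, "rz": -1.2},
    {"dx": 97, "dy": -5.3, "dz": 0, "rx": 0, "ry": 0, "rz": -1.3},
    {"dx": 102, "dy": -5.6, "dz": 0, "rx": 0, "ry": 0, "rz": -1.4},
    {"dx": 105, "dy": -5.7, "dz": 0, "rx": 0, "ry": 0, "rz": -1.5},
    {"dx": 106, "dy": -5.8, "dz": 0, "rx": 0, "ry": 0, "rz": -1.5},
    {"dx": 106, "dy": -5.8, "dz": 0, "rx": 0, "ry": 0, "rz": -1.5},
    {"dx": 106, "dy": -5.8, "dz": 0, "rx": 0, "ry": 0, "rz": -1.5},
  ],
)

```text
clock: 24.75
tcp_pos: [0.4972, -0.0124, 0.0078]
ee_rot: [[0.06, 0.998, 0.0], [0.998, -0.06, 0.001], [0.001, 0.0, -1.0]]
wrist_force: [1.5, -2.4, 3.6]
gripper_width: 0.248
```

Run:
```python
from h import *; from bench import env,imaging
import cv2
o=env.get_obs(); print(o["clock"],o["tcp_pos"],o["wrist_force"],o["torque"],o["gripper_width"]); goal(o,.5027,.1466,o["tcp_pos"][2],-1.3)
c=imaging.camera("top"); s=imaging.camera("side"); np.savez("top3.npz",**c)
a=np.hstack([cv2.resize(c["image"][150:310,180:340],(400,400)),cv2.resize(s["image"][130:330,220:420],(400,400))])
cv2.imwrite("pics/b14.png",a)
```

```text
24.75 [ 0.49717368 -0.01236393  0.00782338] [ 1.54102738 -2.36776461  3.5605195 ] [-0.41288271 -0.0910458   0.0258333 ] 0.2480815603272115
shift [ 1.59e+02 -4.10e+00  1.00e-01] rv [ 0.01 -0.04 -2.16] dist 159.0
```

View pics/b14.png

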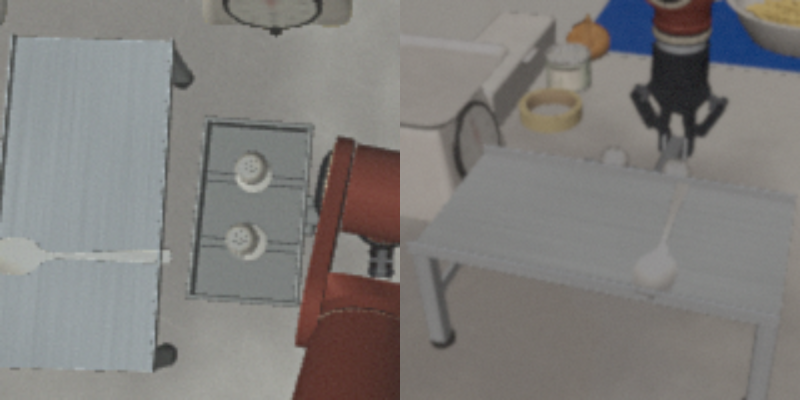

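The tray slid straight, with the shakers upright and on the lines at (252,170) and (243,242). The shelf mouth is just ahead and wide enough. There is a slight downward press of 3.6 N, so I raise 0.3 mm and do the second half.

Emit:
send_rows(
  commands=[
    {"dx": 1, "dy": 0, "dz": -0.3, "rx": 0, "ry": 0, "rz": 0},
    {"dx": 3, "dy": 0, "dz": -0.3, "rx": 0, "ry": 0, "rz": 0},
    {"dx": 6, "dy": -0.1, "dz": -0.3, "rx": 0, "ry": 0, "rz": -0.1},
    {"dx": 11, "dy": -0.2, "dz": -0.3, "rx": 0, "ry": 0, "rz": -0.2},
    {"dx": 18, "dy": -0.4, "dz": -0.3, "rx": 0, "ry": 0, "rz": -0.3},
    {"dx": 26, "dy": -0.6, "dz": -0.3, "rx": 0, "ry": 0, "rz": -0.4},
    {"dx": 34, "dy": -0.8, "dz": -0.3, "rx": 0, "ry": 0, "rz": -0.5},
    {"dx": 42, "dy": -1, "dz": -0.3, "rx": 0, "ry": 0, "rz": -0.6},
    {"dx": 50, "dy": -1.3, "dz": -0.3, "rx": 0, "ry": 0, "rz": -0.7},
    {"dx": 58, "dy": -1.5, "dz": -0.3, "rx": 0, "ry": 0, "rz": -0.8},
    {"dx": 66, "dy": -1.7, "dz": -0.3, "rx": 0, "ry": 0, "rz": -0.9},
    {"dx": 74, "dy": -1.9, "dz": -0.3, "rx": 0, "ry": 0, "rz": -1},
    {"dx": 81, "dy": -2, "dz": -0.3, "rx": 0, "ry": 0, "rz": -1.1},
    {"dx": 86, "dy": -2.2, "dz": -0.3, "rx": 0, "ry": 0, "rz": -1.2},
    {"dx": 89, "dy": -2.3, "dz": -0.3, "rx": 0, "ry": 0, "rz": -1.3},
    {"dx": 90, "dy": -2.3, "dz": -0.3, "rx": 0, "ry": 0, "rz": -1.3},
    {"dx": 90, "dy": -2.3, "dz": -0.3, "rx": 0, "ry": 0, "rz": -1.3},
    {"dx": 90, "dy": -2.3, "dz": -0.3, "rx": 0, "ry": 0, "rz": -1.3},
  ],
)

```text
clock: 26.65
tcp_pos: [0.5001, 0.0776, 0.008]
ee_rot: [[0.038, 0.999, -0.0], [0.999, -0.038, 0.001], [0.001, -0.0, -1.0]]
wrist_force: [0.4, -1.1, 2.0]
gripper_width: 0.251
```

Run:
```python
from h import *; from bench import env,imaging
import cv2
o=env.get_obs(); print(o["clock"],o["tcp_pos"],o["wrist_force"],o["torque"],o["gripper_width"]); goal(o,.5027,.1466,o["tcp_pos"][2],-1.3)
c=imaging.camera("top"); s=imaging.camera("side"); np.savez("top3.npz",**c)
a=np.hstack([cv2.resize(c["image"][150:310,180:340],(400,400)),cv2.resize(s["image"][130:330,220:420],(400,400))])
cv2.imwrite("pics/b15.png",a)
```

```text
26.65 [0.50009134 0.0776393  0.00798663] [ 0.44863537 -1.12498325  1.96453148] [-0.23746481 -0.04702368 -0.02412607] 0.2514458298861084
shift [69.  -0.   0.1] rv [-0.01 -0.06 -0.87] dist 69.0
```

View pics/b15.png

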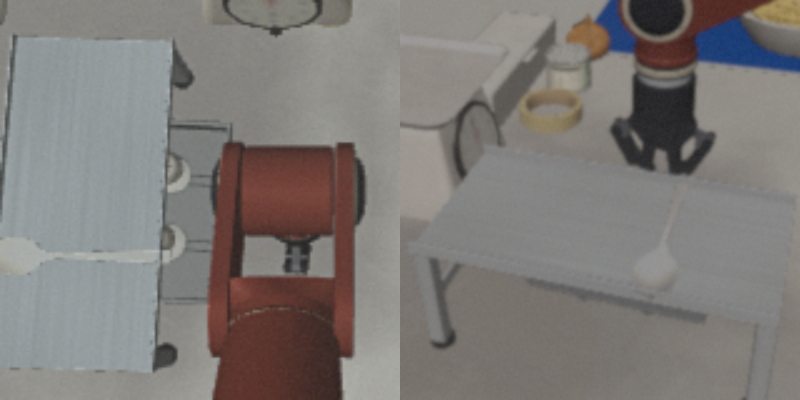

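The tray is halfway under and level. The spoon and shelf are untouched, and the gripper body stays in front of the shelf. The last 69 mm now.

Emit:
send_rows(
  commands=[
    {"dx": 1, "dy": 0, "dz": 0, "rx": 0, "ry": 0, "rz": 0},
    {"dx": 3, "dy": 0, "dz": 0, "rx": 0, "ry": 0, "rz": 0},
    {"dx": 6, "dy": 0, "dz": 0, "rx": 0, "ry": 0, "rz": -0.1},
    {"dx": 11, "dy": 0, "dz": 0, "rx": 0, "ry": 0, "rz": -0.2},
    {"dx": 18, "dy": 0, "dz": 0, "rx": 0, "ry": 0, "rz": -0.3},
    {"dx": 26, "dy": 0, "dz": 0, "rx": 0, "ry": 0, "rz": -0.4},
    {"dx": 34, "dy": 0, "dz": 0, "rx": 0, "ry": 0, "rz": -0.5},
    {"dx": 42, "dy": 0, "dz": 0, "rx": 0, "ry": 0, "rz": -0.6},
    {"dx": 50, "dy": 0, "dz": 0, "rx": 0, "ry": 0, "rz": -0.7},
    {"dx": 57, "dy": 0, "dz": 0, "rx": 0, "ry": 0, "rz": -0.8},
    {"dx": 62, "dy": 0, "dz": 0, "rx": 0, "ry": 0, "rz": -0.9},
    {"dx": 66, "dy": 0, "dz": 0, "rx": 0, "ry": 0, "rz": -0.9},
    {"dx": 68, "dy": 0, "dz": 0, "rx": 0, "ry": 0, "rz": -0.9},
    {"dx": 69, "dy": 0, "dz": 0, "rx": 0, "ry": 0, "rz": -0.9},
    {"dx": 69, "dy": 0, "dz": 0, "rx": 0, "ry": 0, "rz": -0.9},
    {"dx": 69, "dy": 0, "dz": 0, "rx": 0, "ry": 0, "rz": -0.9},
  ],
)

```text
clock: 28.35
tcp_pos: [0.5028, 0.1465, 0.0081]
ee_rot: [[0.022, 1.0, -0.0], [1.0, -0.022, 0.001], [0.001, -0.0, -1.0]]
wrist_force: [-0.7, -1.5, 0.1]
gripper_width: 0.246
```

Run:
```python
from h import *; from bench import env,imaging
import cv2
o=env.get_obs(); print(o["clock"],o["tcp_pos"],o["wrist_force"],o["torque"],o["gripper_width"]); goal(o,.5027,.1466,o["tcp_pos"][2],-1.3)
c=imaging.camera("top"); s=imaging.camera("side"); np.savez("top3.npz",**c)
a=np.hstack([cv2.resize(c["image"][150:310,180:340],(400,400)),cv2.resize(s["image"][130:330,220:420],(400,400))])
cv2.imwrite("pics/b16.png",a)
```

```text
28.35 [0.50275522 0.14648127 0.00807011] [-0.70285055 -1.51966784  0.13619815] [-0.20106006 -0.03186158  0.06534621] 0.24621306767567044
shift [ 0.1 -0.1  0. ] rv [-0.01 -0.04  0.03] dist 0.0
```

View pics/b16.png

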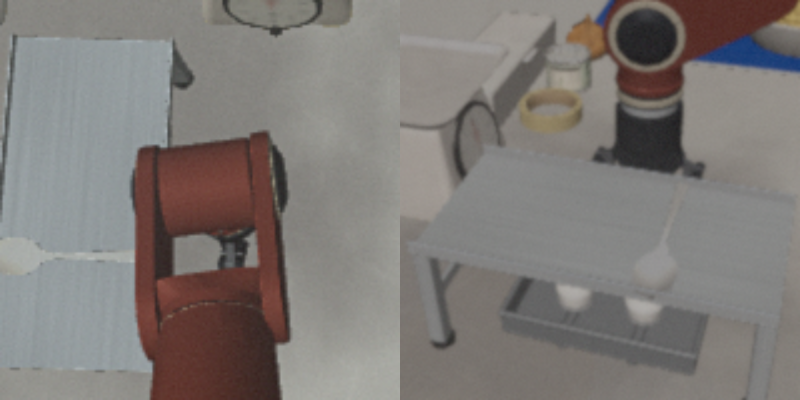

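The side view shows the loaded tray under the shelf, with the shaker bases at (573,295) and (643,307) upright. Opening the fingers to let go.

Emit:
send_rows(
  commands=[
    {"dx": 0, "dy": 0, "dz": 0, "rx": 0, "ry": 0, "rz": 0},
    {"dx": 0, "dy": 0, "dz": 0, "rx": 0, "ry": 0, "rz": 0},
    {"dx": 0, "dy": 0, "dz": 0, "rx": 0, "ry": 0, "rz": 0},
    {"dx": 0, "dy": 0, "dz": 0, "rx": 0, "ry": 0, "rz": 0},
    {"dx": 0, "dy": 0, "dz": 0, "rx": 0, "ry": 0, "rz": 0},
  ],
  fingers=50,
)

```text
clock: 28.95
tcp_pos: [0.5028, 0.1463, 0.0081]
ee_rot: [[0.022, 1.0, -0.0], [1.0, -0.022, 0.0], [0.0, -0.0, -1.0]]
wrist_force: [-0.8, -0.2, 0.9]
gripper_width: 0.587
```

Emit:
send_rows(
  commands=[
    {"dx": 0, "dy": 0, "dz": -5, "rx": 0, "ry": 0, "rz": 0},
    {"dx": 0, "dy": 0, "dz": -18, "rx": 0, "ry": 0, "rz": 0},
    {"dx": 0, "dy": 0, "dz": -36, "rx": 0, "ry": 0, "rz": 0},
    {"dx": -5, "dy": 0, "dz": -60, "rx": 0, "ry": 0, "rz": 0},
    {"dx": -25, "dy": 0, "dz": -90, "rx": 0, "ry": 0, "rz": 0},
    {"dx": -60, "dy": 0, "dz": -115, "rx": 0, "ry": 0, "rz": 0},
    {"dx": -100, "dy": 0, "dz": -140, "rx": 0, "ry": 0, "rz": 0},
    {"dx": -140, "dy": 0, "dz": -150, "rx": 0, "ry": 0, "rz": 0},
    {"dx": -180, "dy": 0, "dz": -150, "rx": 0, "ry": 0, "rz": 0},
    {"dx": -220, "dy": 0, "dz": -150, "rx": 0, "ry": 0, "rz": 0},
    {"dx": -250, "dy": 0, "dz": -150, "rx": 0, "ry": 0, "rz": 0},
    {"dx": -260, "dy": 0, "dz": -150, "rx": 0, "ry": 0, "rz": 0},
    {"dx": -260, "dy": 0, "dz": -150, "rx": 0, "ry": 0, "rz": 0},
    {"dx": -260, "dy": 0, "dz": -150, "rx": 0, "ry": 0, "rz": 0},
  ],
)

```text
clock: 30.35
tcp_pos: [0.4972, -0.1129, 0.1585]
ee_rot: [[0.021, 1.0, 0.0], [1.0, -0.021, 0.001], [0.001, 0.0, -1.0]]
wrist_force: [0.9, 2.1, 0.8]
gripper_width: 0.59
```

Run:
```python
from h import *; from bench import env,imaging
import cv2
o=env.get_obs(); print(o["clock"],o["tcp_pos"],o["wrist_force"],o["gripper_width"])
c=imaging.camera("top"); s=imaging.camera("side"); np.savez("top4.npz",**c); np.savez("side4.npz",**s)
cv2.imwrite("pics/t17.png",cv2.resize(c["image"][130:310,160:450],None,fx=2.7,fy=2.7,interpolation=cv2.INTER_CUBIC)); cv2.imwrite("pics/s17.png",cv2.resize(s["image"][180:340,220:420],None,fx=3.7,fy=3.7,interpolation=cv2.INTER_CUBIC))
```

```text
30.35 [ 0.49721165 -0.11285948  0.15846774] [0.92771927 2.09998641 0.79144567] 0.5897300838485587
```

View pics/t17.png

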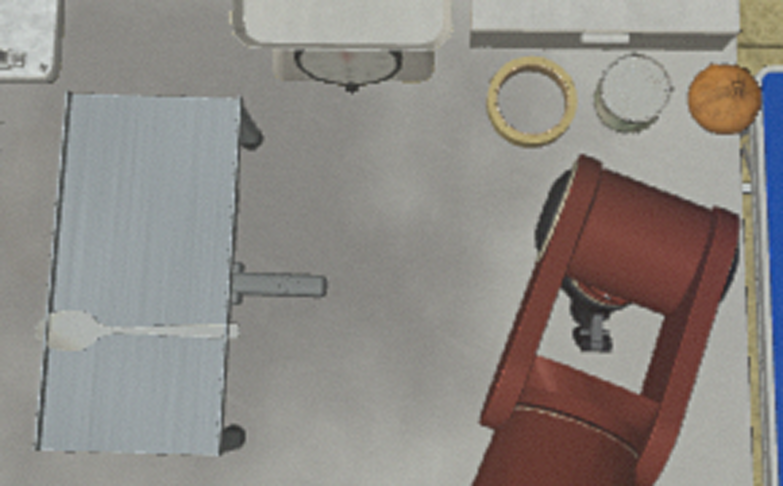

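View pics/s17.png

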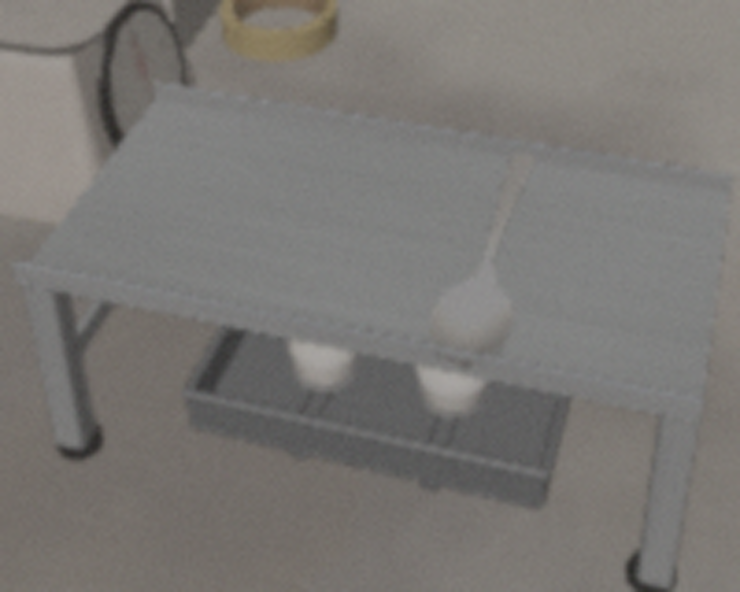

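The tray sits under the shelf with only the handle showing: the handle end is at (327,286) in the top crop, and the back rim in the side view runs from (188,393) to (550,470). I'll put numbers on it.

Run:
```python
from h import *
np.set_printoptions(precision=4,suppress=True)
c=dict(np.load("top4.npz")); s=dict(np.load("side4.npz"))
e=ray(c,160+327/2.7,130+286/2.7,.036)[:2]; b=ray(c,160+245/2.7,130+284/2.7,.036)[:2]
a=np.arctan2(*(b-e)[::-1]); print("handle",e,b,np.degrees(a)); print("tray from handle",e+.16*np.array([np.cos(a),np.sin(a)]))
g=lambda u,v:(220+u/3.7,180+v/3.7)
P,Q=ray(s,*g(188,395),.038)[:2],ray(s,*g(550,473),.038)[:2]; d=Q-P; m=(P+Q)/2; n=np.array([d[1],-d[0]])/np.linalg.norm(d)
print("back rim",P,Q,np.linalg.norm(d)); n=n*(1 if n[1]>0 else -1); print("tray",m-.06*n,"yaw",np.degrees(np.arctan2(n[1],n[0])))
for p in [(322,380),(450,405)]: print("shaker base near edge",ray(s,*g(p[0],p[1]+8),.014))
R=np.array([.0262*0+np.cos(np.radians(88.7)),np.sin(np.radians(88.7))]); C=np.array([.506,.298])
for t in (e+.16*np.array([np.cos(a),np.sin(a)]),m-.06*n): print("in riser x,y",(t-C)@R,(t-C)@np.array([-R[1],R[0]]))
c0=dict(np.load("top0.npz"))
d=np.abs(c["image"][140:190,330:443].astype(int)-c0["image"][140:190,330:443]).max(2); print("bystander diff px>40:",(d>40).sum())
```

```text
handle [0.5008 0.1323] [0.502  0.2168] 89.21764551288665
tray from handle [0.503  0.2923]
back rim [0.6033 0.3537] [0.4042 0.3564] 0.1991738461610668
tray [0.5029 0.295 ] yaw 89.22599098028698
shaker base near edge [0.542  0.3087 0.014 ]
shaker base near edge [0.4671 0.3085 0.014 ]
in riser x,y -0.005800602502716506 0.0028571919263530006
in riser x,y -0.003056963947061008 0.002985694475181401
bystander diff px>40: 17
```

```bash
python3 -c "
from bench import env
print(env.finish_job())"
```

```text
the job is handed in; nothing more can be done
None
```

The job is done and handed in at about 30 s of the 72 s allowed. Both shakers were set down over the runners with about 5 N of contact each. I then slid the tray by its handle under the step shelf, turned it about 4° to line it up, let go and moved the arm clear.

**Last checks, from both cameras:**
- **Tray:** its origin is 3–6 mm short of the shelf's in x and 3 mm off in y. Its yaw is 89.2°, against 88.4–89° measured for the shelf. It is level, with only the handle showing at the front.
- **Shakers:** both looked upright on the runner lines. They stand about 37 mm either side of the middle line and within about 10 mm of the tray's middle along x. The shelf plate hid their caps in the last side view, so that check rests on their bases.
- **Shelf, spoon and bystanders:** all looked unmoved. Wrist force stayed under about 6 N in every reading.

**Things that disagreed or went wrong:**
- The depth reading of the shelf plate was 131 mm against the stated upper edge of 141 mm. I took the plate to be lower than a raised lip, which shifts its centre by only 1–3 mm.
- My first move call was refused for missing keys, and nothing moved.
- Before the second stretch of the slide the grip pressed the handle down with 3.6 N. I raised it 0.3 mm and the force fell to 2 N and then 0.1 N.

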